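# Put away the returned guest-kitchen pans and key tags

## Task

Guests have brought back the loan saucepans and some key tags. Nest the three pans one inside the other, largest at the bottom, centred on the cork mat, upright and fully down, with their handles fanned out so that none lies over another (at least about 7 cm between the handle tips), and lay every yellow key tag flat in a tray pocket of its own with its key down in the narrow slot. Do not disturb the other things on the counter.

Things in the scene. Friction and masses are not known exactly. Their poses are not given: they have to be found in the camera images.
- pan_l: Large saucepan, aluminium, open top: outer diameter 132 mm, wall 4 mm, floor 4 mm, rim 56 mm above its underside, about 220 g. Frame: body origin at the centre of the underside, z up, and the straight level black handle points along the body's -x. The handle is a bar 16 mm wide and 14 mm high, its underside 3 mm above the rim; it runs from 71 to 151 mm from the pan's axis (first 5 mm is a steel lug).
- pan_l_tip (a point): Outer end of that pan's handle, 151 mm from the pan's axis, half-way up the bar (66 mm above the pan's underside). Axes as the pan.
- pan_m: Medium saucepan, aluminium, open top: outer diameter 106 mm, wall 4 mm, floor 4 mm, rim 54 mm above its underside, about 160 g. Frame: body origin at the centre of the underside, z up, and the straight level black handle points along the body's -x. The handle is a bar 16 mm wide and 14 mm high, its underside 3 mm above the rim; it runs from 58 to 138 mm from the pan's axis (first 5 mm is a steel lug).
- pan_m_tip (a point): Outer end of that pan's handle, 138 mm from the pan's axis, half-way up the bar (64 mm above the pan's underside). Axes as the pan.
- pan_s: Small saucepan, aluminium, open top: outer diameter 80 mm, wall 4 mm, floor 4 mm, rim 52 mm above its underside, about 120 g. Frame: body origin at the centre of the underside, z up, and the straight level black handle points along the body's -x. The handle is a bar 16 mm wide and 14 mm high, its underside 3 mm above the rim; it runs from 45 to 125 mm from the pan's axis (first 5 mm is a steel lug).
- pan_s_tip (a point): Outer end of that pan's handle, 125 mm from the pan's axis, half-way up the bar (62 mm above the pan's underside). Axes as the pan.
- mat: Round cork mat fixed flat on the counter, 170 mm across, 4 mm thick; origin at the centre of its underside (its top is 4 mm higher).
- tray: Wooden key tray fixed on the counter, 130 (its x) by 216 (its y) by 11 mm high, origin at the centre of its underside. Four equal pockets side by side along its y, 54 mm apart, 8 mm deep, floor 3 mm above the counter. Each pocket is 64 mm (x) by 34 mm (y) for the wooden block and continues towards the tray's +x as a slot 46 mm long and 18 mm wide for the key. Only one way round lies flat.
- pocket0 (a point): Centre of the wide part of pocket 0, on its floor (3 mm above the counter); axes as the tray: x towards the key slot, y across the pocket. The block's centre belongs 8 mm above this point, its key towards +x.
- pocket1 (a point): Centre of the wide part of pocket 1, on its floor (3 mm above the counter); axes as the tray: x towards the key slot, y across the pocket. The block's centre belongs 8 mm above this point, its key towards +x.
- pocket2 (a point): Centre of the wide part of pocket 2, on its floor (3 mm above the counter); axes as the tray: x towards the key slot, y across the pocket. The block's centre belongs 8 mm above this point, its key towards +x.
- pocket3 (a point): Centre of the wide part of pocket 3, on its floor (3 mm above the counter); axes as the tray: x towards the key slot, y across the pocket. The block's centre belongs 8 mm above this point, its key towards +x.
- tag0_mid (a point): Bright yellow wooden key tag: block 58 by 28 by 16 mm with a steel key fixed in one end, 8 mm wide and 4 mm thick, its underside 3 mm above the underside of the block, sticking out 37 mm; 40 g. This point is the block's centre, half-way up; x points along the block towards the key, z up. May be absent. All tags are alike.
- tag1_mid (a point): Bright yellow wooden key tag: block 58 by 28 by 16 mm with a steel key fixed in one end, 8 mm wide and 4 mm thick, its underside 3 mm above the underside of the block, sticking out 37 mm; 40 g. This point is the block's centre, half-way up; x points along the block towards the key, z up. May be absent. All tags are alike.
- tag2_mid (a point): Bright yellow wooden key tag: block 58 by 28 by 16 mm with a steel key fixed in one end, 8 mm wide and 4 mm thick, its underside 3 mm above the underside of the block, sticking out 37 mm; 40 g. This point is the block's centre, half-way up; x points along the block towards the key, z up. May be absent. All tags are alike.
- tag3_mid (a point): Bright yellow wooden key tag: block 58 by 28 by 16 mm with a steel key fixed in one end, 8 mm wide and 4 mm thick, its underside 3 mm above the underside of the block, sticking out 37 mm; 40 g. This point is the block's centre, half-way up; x points along the block towards the key, z up. May be absent. All tags are alike.
- bell: Red plastic desk bell, 84 mm across, 56 mm high; origin at the centre of its underside. Not to be disturbed.
- stapler: Steel stapler, 145 by 36 by 50 mm; origin at the centre of its underside. Not to be disturbed.
- pig: White ceramic pig coin bank, about 125 by 85 by 107 mm; origin at the centre of its underside. Not to be disturbed.
- pen_pot: Blue ceramic pot of pens, 72 mm across, 140 mm high with its pens; origin at the centre of its underside. Not to be disturbed.
- ledger: Blue guest book lying flat, 154 by 214 by 19 mm; origin at the centre of its underside. Not to be disturbed.
- sanitiser: Green bottle with a paper label and white cap, 60 mm across, 150 mm high; origin at the centre of its underside. Not to be disturbed.
Things that resemble listed ones, but are neither listed nor needed, are in the scene too. Of the things shaped like the mat, the cork one is meant.

How it is judged (in metres and radians):
At the end, for the whole second after the job is handed in: Large pan within 30 mm of the mat's centre; each smaller pan down in the next (axes within 16 mm, 5 mm of fully down); upright within 0.08 rad; handle tips 60 mm or more apart; each tag flat in a pocket within 11 mm of its centre, key in the slot; all at rest (horizontal distance between pan_l and mat below 0.03 m and z of pan_l in the frame of mat below 0.01 m and horizontal distance between pan_m and pan_l below 0.016 m and z of pan_m in the frame of pan_l below 0.009 m and horizontal distance between pan_s and pan_m below 0.016 m and z of pan_s in the frame of pan_m below 0.009 m and angle between each of pan_l, pan_m, pan_s's own z axis and vertical below 0.08 rad and horizontal distance between pan_l_tip and pan_m_tip above 0.06 m and horizontal distance between each of pan_m_tip, pan_l_tip and pan_s_tip above 0.06 m and ((distance between tag0_mid and pocket0 below 0.0135 m and z of tag0_mid in the frame of pocket0 below 0.011 m and angle between tag0_mid's own z axis and vertical below 0.1 rad and x of tray in the frame of tag0_mid above 0.008 m) or (distance between tag0_mid and pocket1 below 0.0135 m and z of tag0_mid in the frame of pocket1 below 0.011 m and angle between tag0_mid's own z axis and vertical below 0.1 rad and x of tray in the frame of tag0_mid above 0.008 m) or (distance between tag0_mid and pocket2 below 0.0135 m and z of tag0_mid in the frame of pocket2 below 0.011 m and angle between tag0_mid's own z axis and vertical below 0.1 rad and x of tray in the frame of tag0_mid above 0.008 m) or (distance between tag0_mid and pocket3 below 0.0135 m and z of tag0_mid in the frame of pocket3 below 0.011 m and angle between tag0_mid's own z axis and vertical below 0.1 rad and x of tray in the frame of tag0_mid above 0.008 m)) and ((distance between tag1_mid and pocket0 below 0.0135 m and z of tag1_mid in the frame of pocket0 below 0.011 m and angle between tag1_mid's own z axis and vertical below 0.1 rad and x of tray in the frame of tag1_mid above 0.008 m) or (distance between tag1_mid and pocket1 below 0.0135 m and z of tag1_mid in the frame of pocket1 below 0.011 m and angle between tag1_mid's own z axis and vertical below 0.1 rad and x of tray in the frame of tag1_mid above 0.008 m) or (distance between tag1_mid and pocket2 below 0.0135 m and z of tag1_mid in the frame of pocket2 below 0.011 m and angle between tag1_mid's own z axis and vertical below 0.1 rad and x of tray in the frame of tag1_mid above 0.008 m) or (distance between tag1_mid and pocket3 below 0.0135 m and z of tag1_mid in the frame of pocket3 below 0.011 m and angle between tag1_mid's own z axis and vertical below 0.1 rad and x of tray in the frame of tag1_mid above 0.008 m)) and ((distance between tag2_mid and pocket0 below 0.0135 m and z of tag2_mid in the frame of pocket0 below 0.011 m and angle between tag2_mid's own z axis and vertical below 0.1 rad and x of tray in the frame of tag2_mid above 0.008 m) or (distance between tag2_mid and pocket1 below 0.0135 m and z of tag2_mid in the frame of pocket1 below 0.011 m and angle between tag2_mid's own z axis and vertical below 0.1 rad and x of tray in the frame of tag2_mid above 0.008 m) or (distance between tag2_mid and pocket2 below 0.0135 m and z of tag2_mid in the frame of pocket2 below 0.011 m and angle between tag2_mid's own z axis and vertical below 0.1 rad and x of tray in the frame of tag2_mid above 0.008 m) or (distance between tag2_mid and pocket3 below 0.0135 m and z of tag2_mid in the frame of pocket3 below 0.011 m and angle between tag2_mid's own z axis and vertical below 0.1 rad and x of tray in the frame of tag2_mid above 0.008 m)) and ((distance between tag3_mid and pocket0 below 0.0135 m and z of tag3_mid in the frame of pocket0 below 0.011 m and angle between tag3_mid's own z axis and vertical below 0.1 rad and x of tray in the frame of tag3_mid above 0.008 m) or (distance between tag3_mid and pocket1 below 0.0135 m and z of tag3_mid in the frame of pocket1 below 0.011 m and angle between tag3_mid's own z axis and vertical below 0.1 rad and x of tray in the frame of tag3_mid above 0.008 m) or (distance between tag3_mid and pocket2 below 0.0135 m and z of tag3_mid in the frame of pocket2 below 0.011 m and angle between tag3_mid's own z axis and vertical below 0.1 rad and x of tray in the frame of tag3_mid above 0.008 m) or (distance between tag3_mid and pocket3 below 0.0135 m and z of tag3_mid in the frame of pocket3 below 0.011 m and angle between tag3_mid's own z axis and vertical below 0.1 rad and x of tray in the frame of tag3_mid above 0.008 m)) and linear speed of each of pan_l, pan_m, pan_s, tag0, tag1, tag2, tag3 below 0.02 m/s); the robot touches nothing.
It fails at once if a bystander was pushed more than 40 mm (distance of any of bell, stapler, pig, pen_pot, ledger, sanitiser from where it was at the start of the episode above 0.04 m).
It fails at once if the pig, pen pot or bottle was tipped over (angle between any of pig, pen_pot, sanitiser's own z axis and vertical above 0.5 rad).
Of tag0, tag1, tag2, tag3 only 3 to 4 are there at a start; the rules pass over those that are not, and their reading is None.
At some moment in a run one of tag0, tag1, tag2, tag3, pan_m, pan_s may be knocked a few centimetres aside while the robot is not near it.
Once in a run the grip may slacken for a moment while it holds something.
It also fails if it takes over 210 s, if anything falls off the work surface, if the arm or the gripper's body presses on something with over 40 N, if the wrist force passes 120 N, or if a joint passes its speed limit or range.

## Robot

A 6-joint arm with a two-finger parallel gripper is mounted at the origin on the work surface. World frame = base frame: x ahead of the robot, y to its left, z up, the work surface at z = 0. Lengths are in mm, angles in rad, forces in N, time in s.
With the tool pointing down it reaches from about 350 to 775 mm from the base axis. Payload 7.3 kg.
Tool frame: the origin (TCP) lies at the very end of the fingers, on their centre line; the grasp point (between the pads) lies 19 mm behind it; x points along the fingers, z is the direction in which the jaws open and shut, and the axes are right-handed (so a half turn about x gives the same grasp; the last joint's range is limited). The gripper opens to 92 mm and grips with 3 to 60 N. Pads are 19 mm wide; open, the fingers measure 130 mm over their backs; the gripper's body (75 mm by 190 mm) begins 47 mm behind the grasp point.
Start: joints at [-1.327, 0.342, 1.524, -0, 1.275, -0.146], TCP at [199.525, -485.628, 226.741] pointing down, gripper open.
Joint ranges: [-2.53, 2.53], [-0.77, 2.02], [0.04, 2.7], [-1, 4.14], [0.28, 2.66], [-3.11, 3.11]. Speed limits (rad/s): [2.57, 2.57, 3.14, 3.14, 3.14, 3.14].

## Interface

Orientations are given as [roll, pitch, yaw] about the fixed x, y, z axes, in that order (R = Rz(yaw) Ry(pitch) Rx(roll)).
In Python, from plant import * gives the robot as it stands.
- The arm moves only by the tool carry_out, never from a script. Its argument "rows" is a list of rows, each a list of 4 numbers: the shift along the world's x, y, z in mm, then the turn about the world's z in degrees. In form: [[x, y, z, twist], ...]. A call has 1 to 20 rows; each row is the pose to reach, as a shift and turn from the pose measured when the call began; what a row does not reach only later rows make up. A row lasts 1/12 s, in which the tool goes at most 41.7 mm and 7.16 degrees, less where a joint would pass 70% of its speed; a pose out of reach is approached as far as the arm can. A call with a gripper value outside its range is refused whole. "hand" is the finger opening in mm, from 0 to 91.8, set as the call begins (left out, the last holds). The fingers move at their own pace and stop on an object; the grip force is fixed at half the most. Time passes only in rows, so rows that repeat a pose let the fingers close. It gives the time, the measured TCP pose, the force and the opening at its end, in the units of the state.
- get_obs(): the state, without advancing time (a new reading comes with each control period).
- capture(name): name is "scene" or "top" or "wrist"; returns the picture (420x560x3 uint8, red, green, blue); there is no depth.
- camera_info(name): a dict with "camera_matrix" (3x3 intrinsics, pixels), "pose" (4x4, takes a point from camera to world coordinates); the wrist camera has in their place "mount" (4x4, takes a point from camera to tool coordinates, whose origin is the TCP and whose axes are the tool frame's). Camera axes: x right, y down, z forward; pixel columns grow to the right and rows downward; lengths in mm; the calibration is good to about 2 mm. A picture is of the moment at which its call begins: read the wrist's pose just before it. camera_info takes no time and is no camera call.
- close_job(): hands the job in, once; it reports no verdict.
The state is a dict: "time": time; "joint_positions": joint angles; "dq": joint speeds; "tau": joint torques, N m; "tool_pos": TCP position; "tcp_rot": TCP orientation; "contact_force": force on the tool from outside, world axes, zero at the start; "moment": the same for the moment, N m; "grip_width": finger opening in mm.
Only numpy, scipy, OpenCV 4.12 (cv2) and the standard library are available. Lean on these libraries where they do the work, as an engineer would, in place of code of your own. Each camera call takes 0.05 s, during which the arm holds its last target. There are 200 camera calls.

## Working session

There is one attempt and no reset: what is moved stays moved. The work goes in short steps, Python scripts to look and compute and a tool call to move; the robot and the scene stay as the last step left them, time stands still between calls to the robot, and variables do not carry over. Pictures are saved under pics/ and viewed, about 12 in all and at most 16, crops included, and the job is handed in when it is done.

Besides the shell and the picture viewer there is one more tool, called by a JSON object that holds its "fn" and its "kwargs", one argument or row to a line. carry_out: Moves the arm, as the interface text tells. Its arguments: {"type":"object","properties":{"rows":{"type":"array"},"hand":{"type":"number"}},"required":["rows"]}

```bash
ls; mkdir -p pics
python3 - <<'E'
from plant import *
import cv2, numpy as np
print(get_obs())
for n in ("scene","top"):
    im=capture(n); cv2.imwrite(f"pics/{n}0.png",cv2.resize(im[:,:,::-1],(784,588),interpolation=cv2.INTER_CUBIC)); np.save(f"pics/{n}0.npy",im)
    print(n,{k:np.round(v,3).tolist() for k,v in camera_info(n).items()})
print({k:np.round(v,3).tolist() for k,v in camera_info("wrist").items()})
E
```

```text
pics
{'time': 0.0, 'joint_positions': array([-1.32700641e+00,  3.42668733e-01,  1.52502280e+00, -8.61291453e-06,
        1.27541555e+00, -1.46019336e-01]), 'dq': array([-0.000689  ,  0.00051035,  0.00028503, -0.00084404, -0.00146337,
        0.00058873]), 'tau': array([ 1.71537460e-03, -4.31239343e+01, -2.44223446e+01,  7.21461629e-02,
        5.58827771e-02, -1.23492800e-04]), 'tool_pos': array([ 199.41350836, -485.20354625,  226.07097749]), 'tcp_rot': array([3.00101169, 1.56928188, 1.82002712]), 'contact_force': array([ 0.12822724, -0.810458  , -0.51460749]), 'moment': array([-0.00717844, -0.01834056, -0.0251528 ]), 'grip_width': 91.93357744047462}
scene {'camera_matrix': [[412.429, 0.0, 284.82], [0.0, 412.429, 205.801], [0.0, 0.0, 1.0]], 'pose': [[-0.843, 0.45, -0.296, 797.801], [0.538, 0.718, -0.441, 459.702], [0.015, -0.531, -0.847, 969.213], [0.0, 0.0, 0.0, 1.0]]}
top {'camera_matrix': [[511.005, 0.0, 284.09], [0.0, 511.005, 202.737], [0.0, 0.0, 1.0]], 'pose': [[-0.004, -0.999, 0.049, 401.294], [-1.0, 0.003, -0.011, 13.258], [0.01, -0.049, -0.999, 1737.702], [0.0, 0.0, 0.0, 1.0]]}
{'camera_matrix': [[333.494, 0.0, 277.038], [0.0, 333.494, 214.023], [0.0, 0.0, 1.0]], 'mount': [[-0.001, -0.293, 0.956, -157.89], [0.001, -0.956, -0.293, 78.844], [1.0, 0.001, 0.001, -0.284], [0.0, 0.0, 0.0, 1.0]]}
```

View pics/top0.png

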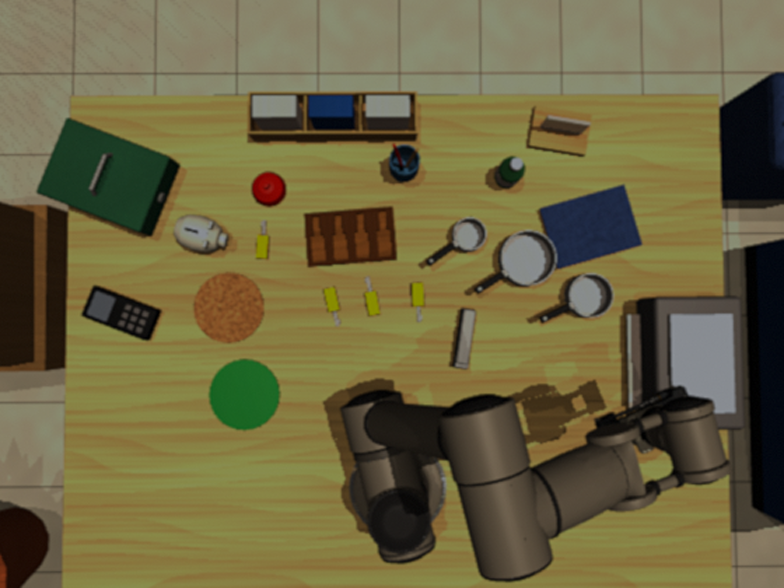

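View pics/scene0.png

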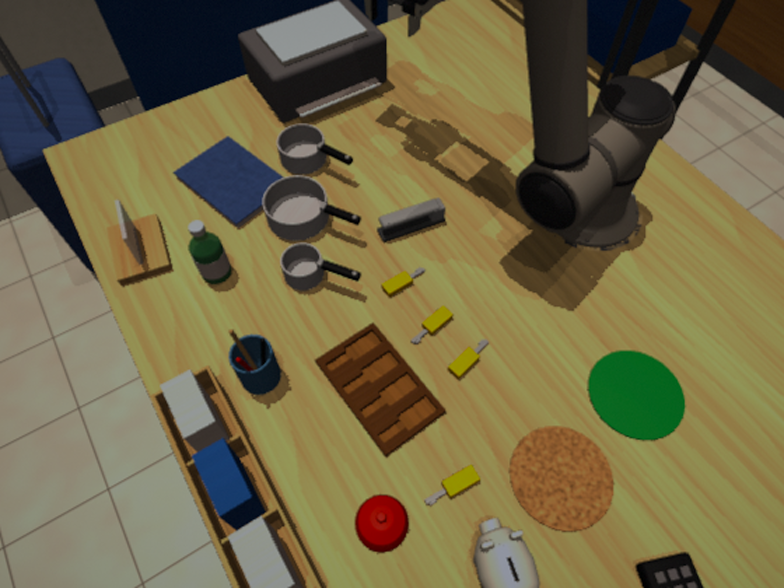

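The top view (784x588 display) shows:
- **Mats:** cork at (229,307); green lookalike at (245,395).
- **Tags:** four yellow ones, at (263,247), (332,300), (372,303) and (418,295).
- **Tray:** (350,237). The desk organiser at (332,115) is not it.
- **Pans:** S (468,235), L (527,259), M (588,297).

I choose the cork mat and the brown four-pocket tray. Next I measure them and check with one crop.

```bash
cat > h.py <<'E'
from plant import *
import cv2, numpy as np
from scipy.spatial.transform import Rotation as Ro
def pose():
    o=get_obs(); T=np.eye(4); T[:3,:3]=Ro.from_euler('xyz',o['tcp_rot']).as_matrix(); T[:3,3]=o['tool_pos']; return o,T
def shot(name):
    T=pose()[1]; ci=camera_info(name); im=capture(name)
    return im, np.array(ci['camera_matrix']), (T@ci['mount'] if name=='wrist' else np.array(ci['pose']))
def cast(K,P,px,z):
    px=np.atleast_2d(np.asarray(px,float)); d=np.c_[px,np.ones(len(px))]@np.linalg.inv(K).T@P[:3,:3].T
    return P[:3,3]+d*((z-P[2,3])/d[:,2])[:,None]
def proj(K,P,X):
    c=(np.atleast_2d(X)-P[:3,3])@P[:3,:3]; q=c@K.T; return q[:,:2]/q[:,2:]
def hsv(im): return cv2.cvtColor(im,cv2.COLOR_RGB2HSV)
def blobs(m,amin):
    c,_=cv2.findContours(m.astype(np.uint8),cv2.RETR_EXTERNAL,cv2.CHAIN_APPROX_NONE)
    return [k[:,0] for k in c if cv2.contourArea(k)>amin]
def rect(K,P,c,z):
    """centre, long-axis angle (deg) and sides of a contour cast on plane z"""
    w=cast(K,P,c,z)[:,:2]; (cx,cy),(a,b),t=cv2.minAreaRect(w.astype(np.float32))
    if a<b: a,b,t=b,a,t+90
    return np.array([cx,cy]),t,(a,b)
def yaw():
    """heading of the jaw axis (tool z), deg, mod 180"""
    z=pose()[1][:3,2]; return np.degrees(np.arctan2(z[1],z[0]))%180
E
python3 - <<'E'
from h import *
im=np.load('pics/top0.npy'); ci=camera_info('top'); K,P=np.array(ci['camera_matrix']),np.array(ci['pose'])
H=hsv(im)
for (u,v) in [(263,247),(332,300),(229,307),(323,240),(350,212),(527,259),(500,277),(310,232),(372,303)]: print((u,v),H[int(v/1.4),int(u/1.4)])
print('yaw',yaw())
ye=(H[...,0]>22)&(H[...,0]<34)&(H[...,1]>215)&(H[...,2]>100)
for c in blobs(ye,20): print('tag',rect(K,P,c,14),c.mean(0)*1.4)
cr=im[120:260,120:450]; cv2.imwrite('pics/crop1.png',cv2.resize(cr[:,:200,::-1],(800,560),interpolation=cv2.INTER_CUBIC))
E
```

```text
(263, 247) [ 30 255 138]
(332, 300) [ 31 255 141]
(229, 307) [ 13 184 126]
(323, 240) [ 12 200  98]
(350, 212) [ 11 209  56]
(527, 259) [ 90   9 140]
(500, 277) [10 32 24]
(310, 232) [ 11 205  56]
(372, 303) [ 31 255 140]
yaw 112.33138615816664
tag (array([441.01626587,  58.15919495]), 10.174407958984375, (54.29441452026367, 25.91558837890625)) [371.63333333 302.5       ]
tag (array([450.47717285, 156.08000183]), 12.579708099365234, (54.88600540161133, 26.277856826782227)) [330.87804878 299.22439024]
tag (array([461.80819702, -51.00880051]), 4.458449840545654, (55.501277923583984, 25.804058074951172)) [417.13488372 294.13023256]
tag (array([578.06408691, 322.87484741]), 179.8616943359375, (54.28288269042969, 27.01590919494629)) [261.70454545 246.4       ]
```

View pics/crop1.png

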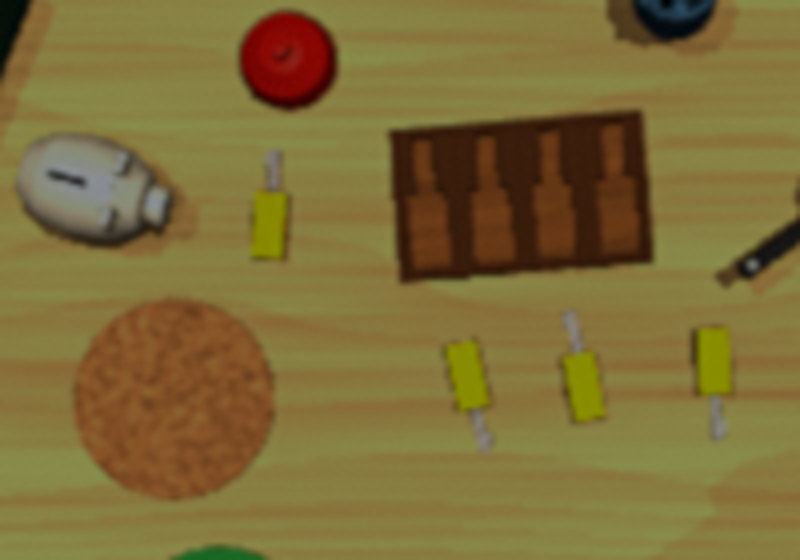

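The crop confirms the choice: brown tray with its slots towards +x (image up), and the cork mat at lower left. Tags A and C have their keys towards +x, tags B and D have them reversed. Now measuring the pans, mat and tray.

```bash
cat >> h.py <<'E'
PAN={'l':(132,56,151,71),'m':(106,54,138,58),'s':(80,52,125,45)}
def pans(im,K,P,zb=0):
    """pans in the top picture: name, axis xy, handle heading deg, from rim circle and dark handle"""
    H=hsv(im); g=((H[...,1]<70)&(H[...,2]>75)).astype(np.uint8)
    dk=((H[...,2]<45)).astype(np.uint8); out={}
    for c in blobs(cv2.morphologyEx(g,cv2.MORPH_OPEN,np.ones((5,5))),150):
        hl=cv2.convexHull(c)[:,0]; w=cast(K,P,hl,54+zb)[:,:2]
        (x,y),r=cv2.minEnclosingCircle(w.astype(np.float32)); e=cv2.fitEllipse(w.astype(np.float32)) if len(w)>5 else None
        n=min(PAN,key=lambda k:abs(PAN[k][0]-2*r))
        out[n+'_%d'%len(out)]=(np.round([x,y],1),round(2*r,1),e and np.round([*e[0],*e[1]],1))
    hs=[]
    for c in blobs(dk,25):
        p,t,s=rect(K,P,c,73+zb)
        if 10<s[1]<30 and 50<s[0]<110: hs.append((np.round(p,1),round(t,1),np.round(s,1)))
    return out,hs
E
python3 - <<'E'
from h import *
im=np.load('pics/top0.npy'); ci=camera_info('top'); K,P=np.array(ci['camera_matrix']),np.array(ci['pose'])
m=np.zeros_like(im); m[150:250,295:445]=im[150:250,295:445]; H=hsv(im)
m2=im.copy(); mask=np.zeros(im.shape[:2],bool); mask[150:235,295:440]=1; m2[~mask]=[160,160,40]
o,hs=pans(m2,K,P); [print(k,v) for k,v in o.items()]; [print('handle',h) for h in hs]
cork=(H[...,0]>8)&(H[...,0]<17)&(H[...,1]>150)&(H[...,2]>100); cork[:, :120]=0; cork[:,200:]=0; cork[:195]=0; cork[250:]=0
cork=cv2.morphologyEx(cork.astype(np.uint8),cv2.MORPH_CLOSE,np.ones((5,5)))
for c in blobs(cork,400): print('mat',rect(K,P,c,4), cv2.minEnclosingCircle(cast(K,P,c,4)[:,:2].astype(np.float32)), cv2.fitEllipse(cast(K,P,c,4)[:,:2].astype(np.float32)))
br=(H[...,0]<16)&(H[...,1]>170)&(H[...,2]<118); br[:, :210]=0; br[:,290:]=0; br[:140]=0; br[195:]=0
for c in blobs(cv2.morphologyEx(br.astype(np.uint8),cv2.MORPH_CLOSE,np.ones((5,5))),400): print('tray',rect(K,P,c,11))
E
```

```text
m_0 (array([ 455.9, -445.4]), 96.9, array([ 455.2, -445.8,   80.5,   93.6]))
l_1 (array([ 540.9, -295.8]), 124.7, array([ 542.5, -300.4,  110.2,  120.9]))
s_2 (array([ 597.7, -165.4]), 76.3, array([ 597.6, -164.7,   64.2,   74.1]))
handle (array([ 561.7, -119.8]), 107.5, array([78.9, 26.6]))
mat (array([431.76483154, 404.84384155]), 0.32865747809410095, (165.90675354003906, 162.11532592773438)) ((432.77032470703125, 405.3384094238281), 84.32500457763672) ((432.50823974609375, 404.8074035644531), (163.86239624023438, 165.00936889648438), 97.53785705566406)
tray (array([603.2666626 , 110.21111298]), 94.52603244781494, (212.7349090576172, 126.83712768554688))
```

{"fn": "carry_out", "kwargs": {
  "rows": [
    [0, 0, 40, 0],
    [30, 15, 60, -7],
    [60, 30, 60, -14],
    [90, 50, 60, -21],
    [120, 65, 60, -28],
    [150, 80, 60, -35],
    [180, 100, 60, -42],
    [205, 115, 60, -49],
    [230, 130, 60, -56],
    [250, 140, 60, -63],
    [270, 150, 60, -70],
    [285, 160, 60, -77],
    [300, 180, 60, -83],
    [300, 180, 60, -83],
    [300, 180, 60, -83]
  ]
}}

```text
time: 1.35
tool_pos: [499.8, -304.3, 285.5]
tcp_rot: [-2.278, 1.57, 1.379]
contact_force: [1.2, -0.1, -0.2]
grip_width: 91.8
```

Run:
```python
from h import *
print(pose()[0]['tool_pos'],yaw(),pose()[0]['joint_positions'])
im,K,P=shot('wrist'); np.savez('pics/w1.npz',im=im,K=K,P=P)
cv2.imwrite('pics/w1.png',cv2.resize(im[:,:,::-1],(784,588)))
```

```text
[ 499.83907945 -304.2864909   285.53861884] 29.54695563726736 [-6.78323212e-01  4.20449866e-01  1.24292446e+00  1.00341518e-03
  1.47874672e+00  1.94748497e+00]
```

View pics/w1.png

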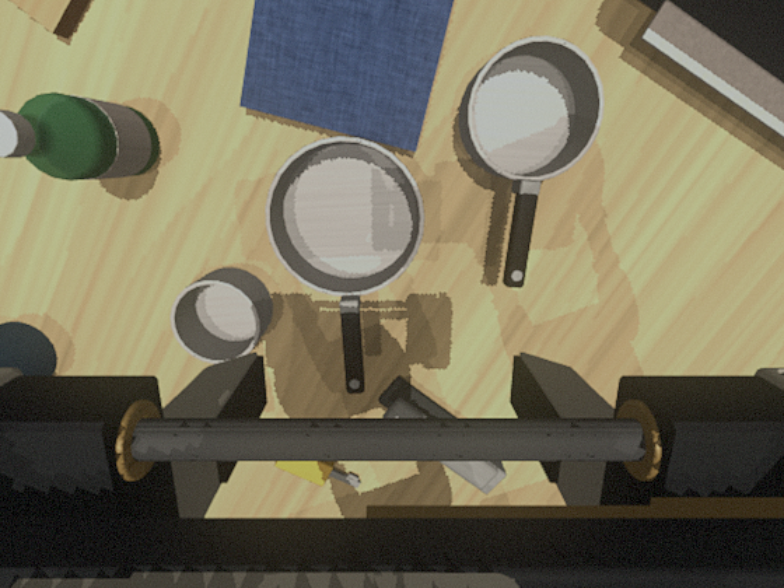

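The wrist view shows S at (222,313), L at (346,215) and M at (535,108). Their handles run to tips (355,388) for L and (515,283) for M; the S handle is hidden behind the left finger. I'll measure the L handle.

```bash
cat >> h.py <<'E'
def handle(im,K,P,box,n,zb=0):
    """black bar in pixel box (u0,u1,v0,v1): heading away from pan and pan axis xy, given side hint by nearest grey"""
    H=hsv(im); m=((H[...,2]<70)&(H[...,1]<110)); k=np.zeros_like(m); u0,u1,v0,v1=box; k[v0:v1,u0:u1]=1; m&=k
    c=max(blobs(cv2.morphologyEx(m.astype(np.uint8),cv2.MORPH_CLOSE,np.ones((5,5))),20),key=len)
    zt=PAN[n][1]+17+zb; p,t,s=rect(K,P,c,zt-2)
    return p,t,s,c
E
python3 - <<'E'
from h import *
d=np.load('pics/w1.npz'); im,K,P=d['im'],d['K'],d['P']
for n,b in (('l',(238,268,205,285)),('m',(350,390,130,208))):
    p,t,s,c=handle(im,K,P,b,n); e=np.array([np.cos(np.radians(t)),np.sin(np.radians(t))])
    if e[1]<0:e=-e;t-=180
    r0=PAN[n][2]-37.5; print(n,np.round(p,1),round(t,1),np.round(s,1),'axis',np.round(p-e*r0,1),c.min(0),c.max(0))
o,T=pose(); print(T[:3,0])
E
```

```text
l [ 485.  -217.1] 122.1 [75.1 15.8] axis [ 545.3 -313.3] [243 223] [259 280]
m [ 416.3 -373. ] 118.3 [83.5 19.7] axis [ 464.  -461.4] [360 130] [383 204]
[ 2.48475222e-04  7.32207928e-04 -9.99999701e-01]
```

Run:
```python
from h import *
ci=camera_info('top'); K,P=np.array(ci['camera_matrix']),np.array(ci['pose'])
print(proj(K,P,[[545.3,-313.3,56],[465,-185.3,73],[485,-217,73],[464,-461.4,54]])*1.4)
im,K,P=shot('wrist'); d=np.load('pics/w1.npz'); K,P,im=d['K'],d['P'],d['im']
H=hsv(im); g=((H[...,1]<60)&(H[...,2]>75)).astype(np.uint8); g=cv2.morphologyEx(g,cv2.MORPH_CLOSE,np.ones((9,9)))
for c in blobs(g,1500):
    w=cast(K,P,c,56)[:,:2].astype(np.float32); print('rim',cv2.minEnclosingCircle(w),cv2.fitEllipse(w),c.mean(0)*1.4)
im=np.load('pics/top0.npy'); H=hsv(im); print([ (u,H[int(291/1.4),u].tolist()) for u in range(328,350,2)])
```

```text
[[528.32339034 257.70840837]
 [475.36864086 291.57213034]
 [488.86192679 282.96199345]
 [591.17687289 291.92788901]]
rim ((336.660888671875, 7.948522567749023), 151.9205322265625) ((334.9483337402344, 5.039574146270752), (20.2666015625, 445.6986389160156), 119.53346252441406) [369.42784223 580.1424594 ]
rim ((405.14306640625, -138.7376708984375), 246.48190307617188) ((442.3653259277344, -193.48196411132812), (190.84201049804688, 482.4275817871094), 116.64981842041016) [355.98311181 421.57185301]
rim ((556.405517578125, -311.1044921875), 86.88790130615234) ((547.5576171875, -315.311767578125), (129.84310913085938, 151.4910430908203), 42.70831298828125) [341.33125  200.021875]
rim ((454.4966735839844, -453.6420593261719), 58.233856201171875) ((457.3180236816406, -455.61358642578125), (106.71990203857422, 111.25698852539062), 163.00802612304688) [531.07859425 114.07539936]
rim ((348.6209716796875, -552.7298583984375), 72.55958557128906) ((355.08099365234375, -553.649658203125), (32.51210021972656, 169.64907836914062), 88.93167877197266) [719.56259542  65.73053435]
[(328, [24, 136, 137]), (330, [25, 135, 136]), (332, [22, 145, 104]), (334, [18, 155, 82]), (336, [18, 161, 79]), (338, [17, 156, 54]), (340, [30, 31, 25]), (342, [45, 18, 85]), (344, [17, 73, 73]), (346, [18, 160, 113]), (348, [18, 156, 137])]
```

{"fn": "carry_out", "kwargs": {
  "hand": 50,
  "rows": [
    [0, 30, 0, 2],
    [1, 62, -20, 2.6],
    [1, 62, -60, 2.6],
    [1, 62, -100, 2.6],
    [1, 62, -135, 2.6],
    [1, 62, -165, 2.6],
    [1, 62, -190, 2.6],
    [1, 62, -210, 2.6],
    [1, 62, -225, 2.6],
    [1, 62, -238, 2.6],
    [1, 62, -238, 2.6],
    [1, 62, -238, 2.6]
  ]
}}

```text
time: 2.45
tool_pos: [499.3, -244.2, 47.6]
tcp_rot: [-1.606, 1.569, 2.094]
contact_force: [-0.5, 0.6, -0.5]
grip_width: 50.2
```

{"fn": "carry_out", "kwargs": {
  "hand": 0,
  "rows": [
    [0, 0, 0, 0],
    [0, 0, 0, 0],
    [0, 0, 0, 0],
    [0, 0, 0, 0],
    [0, 0, 0, 0],
    [0, 0, 0, 0],
    [0, 0, 0, 0],
    [0, 0, 0, 0]
  ]
}}

```text
time: 3.12
tool_pos: [499.7, -244.1, 48.1]
tcp_rot: [-2.536, 1.57, 1.165]
contact_force: [2.0, 2.3, 4.1]
grip_width: 16.2
```

{"fn": "carry_out", "kwargs": {
  "rows": [
    [0, 0, 5, 0],
    [0, 0, 12, 0],
    [0, 0, 20, 0],
    [0, 0, 30, 0],
    [0, 0, 40, 0],
    [0, 0, 50, 0],
    [0, 0, 60, 0],
    [0, 0, 70, 0],
    [0, 0, 80, 0],
    [0, 0, 90, 0],
    [0, 0, 90, 0],
    [0, 0, 90, 0]
  ]
}}

```text
time: 4.12
tool_pos: [500.0, -244.3, 138.7]
tcp_rot: [2.669, 1.569, 0.086]
contact_force: [-0.1, 0.3, -3.0]
grip_width: 16.0
```

Run:
```python
from h import *
o,T=pose(); print(o['tool_pos'],yaw(),o['joint_positions'],o['moment'],o['contact_force'])
im,K,P=shot('wrist'); cv2.imwrite('pics/w2.png',cv2.resize(im[:,:,::-1],(560,420)))
```

```text
[ 499.98119218 -244.29827864  138.7024093 ] 32.04072099563791 [-5.92741743e-01  4.81409333e-01  1.56383724e+00  1.00467355e-03
  1.09523966e+00  1.98917577e+00] [ 0.26944409  0.13654498 -0.04547748] [-0.07011565  0.32276785 -2.98338863]
```

View pics/w2.png

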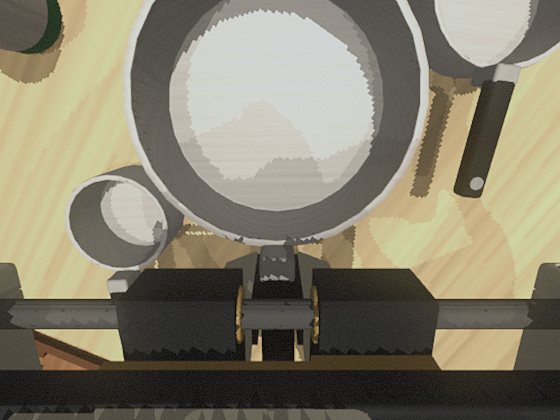

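Only the L handle is between the jaws at (277,340), and the pan is level and lifted (about 3 N). Carrying it to the mat with the handle heading 165°.

{"fn": "carry_out", "kwargs": {
  "rows": [
    [-2, 10, 5, 0],
    [-6, 30, 10, 2],
    [-12, 55, 15, 4],
    [-18, 85, 20, 6],
    [-25, 115, 20, 8],
    [-31, 145, 20, 10],
    [-38, 175, 20, 12],
    [-44, 205, 20, 14],
    [-51, 235, 20, 16],
    [-58, 265, 20, 18],
    [-64, 295, 20, 20],
    [-71, 325, 20, 22],
    [-78, 355, 20, 24],
    [-84, 385, 20, 26],
    [-91, 415, 20, 28],
    [-97, 445, 20, 30],
    [-104, 475, 20, 32],
    [-110, 505, 20, 34],
    [-117, 535, 20, 36],
    [-120, 550, 20, 38]
  ]
}}

```text
time: 5.83
tool_pos: [377.6, 308.9, 157.8]
tcp_rot: [-2.022, 1.569, 2.346]
contact_force: [0.4, 0.2, -2.5]
grip_width: 16.0
```

Run:
```python
from h import *
o,T=pose(); print(o['tool_pos'],yaw(),o['joint_positions'],o['contact_force'],o['grip_width'])
```

```text
[377.57763991 308.86680441 157.75255689] 70.25303355856563 [0.52694815 0.34548109 1.72711696 0.0024548  1.06954079 2.4412129 ] [ 0.42880395  0.1835472  -2.4832359 ] 15.963594700246826
```

{"fn": "carry_out", "kwargs": {
  "rows": [
    [-5, 20, 0, 1],
    [-10, 45, 0, 2],
    [-16, 75, 0, 3],
    [-21, 100, 0, 4],
    [-24, 117, 0, 4.7],
    [-24, 117, -20, 4.7],
    [-24, 117, -40, 4.7],
    [-24, 117, -60, 4.7],
    [-24, 117, -75, 4.7],
    [-24, 117, -88, 4.7],
    [-24, 117, -95, 4.7],
    [-24, 117, -100, 4.7],
    [-24, 117, -104, 4.7],
    [-24, 117, -106, 4.7],
    [-24, 117, -106, 4.7],
    [-24, 117, -106, 4.7]
  ]
}}

```text
time: 7.17
tool_pos: [353.8, 426.3, 52.6]
tcp_rot: [-2.62, 1.568, 1.83]
contact_force: [-1.8, -0.0, 1.2]
grip_width: 15.7
```

{"fn": "carry_out", "kwargs": {
  "hand": 40,
  "rows": [
    [0, 0, 0, 0],
    [0, 0, 0, 0],
    [0, 0, 0, 0],
    [0, 0, 0, 0],
    [0, 0, 0, 0],
    [0, 0, 40, 0],
    [0, 0, 80, 0],
    [0, 0, 120, 0],
    [0, 0, 150, 0],
    [0, 0, 180, 0],
    [40, -30, 180, 0],
    [40, -30, 180, 0]
  ]
}}

```text
time: 8.17
tool_pos: [397.2, 395.0, 235.0]
tcp_rot: [2.508, 1.564, 0.675]
contact_force: [-0.0, -0.7, -0.7]
grip_width: 39.9
```

Run:
```python
from h import *
o,T=pose(); print(o['tool_pos'],yaw(),o['joint_positions'])
im,K,P=shot('wrist'); np.savez('pics/w3.npz',im=im,K=K,P=P); a=cv2.resize(im[:,:,::-1],(400,300))
im,K,P=shot('top'); np.savez('pics/t3.npz',im=im,K=K,P=P)
cv2.imwrite('pics/w3.png',np.hstack([a,cv2.resize(im[:,:,::-1],(400,300))]))
```

```text
[397.22471276 395.0403515  234.95736239] 74.93720675047598 [6.45728303e-01 3.96889710e-01 1.41760438e+00 1.99914277e-04
 1.32037200e+00 2.47938188e+00]
```

View pics/w3.png

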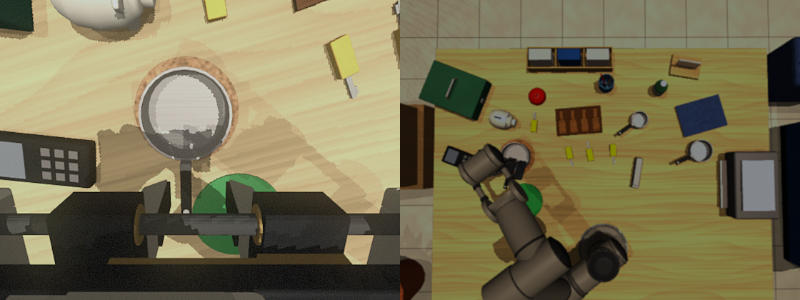

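Left: L sits on the cork mat with its handle towards the gripper; right: top view agrees. I'll measure its centre and re-measure M from the top view.

```bash
cat >> h.py <<'E'
from scipy.optimize import least_squares
def rimfit(K,P,c,z,frac=0.6):
    """circle through the contour points farthest from the camera nadir, on the rim plane"""
    w=cast(K,P,c,z)[:,:2]; d=np.hypot(*(w-P[:2,3]).T); w=w[d>np.quantile(d,1-frac)]
    f=least_squares(lambda q:np.hypot(w[:,0]-q[0],w[:,1]-q[1])-q[2],[*w.mean(0),50],loss='soft_l1').x
    return np.round(f,1)
def grey(im,box,smax=70,vmin=60):
    H=hsv(im); g=((H[...,1]<smax)&(H[...,2]>vmin)).astype(np.uint8); k=np.zeros_like(g); u0,u1,v0,v1=box; k[v0:v1,u0:u1]=1
    g=cv2.morphologyEx(g*k,cv2.MORPH_CLOSE,np.ones((7,7)))
    return max(blobs(cv2.morphologyEx(g,cv2.MORPH_OPEN,np.ones((5,5))),50),key=cv2.contourArea)
E
python3 - <<'E'
from h import *
d=np.load('pics/w3.npz'); im,K,P=d['im'],d['K'],d['P']
print('L',rimfit(K,P,grey(im,(180,335,85,232)),60))
d=np.load('pics/w1.npz'); im1,K1,P1=d['im'],d['K'],d['P']
print('L start',rimfit(K1,P1,grey(im1,(185,310,90,210)),56),'M',rimfit(K1,P1,grey(im1,(325,435,20,130)),54),'S',rimfit(K1,P1,grey(im1,(120,200,185,260)),52))
d=np.load('pics/t3.npz'); im,K,P=d['im'],d['K'],d['P']
p,t,s,c=handle(im,K,P,(465,485,216,235),'m'); print('M handle',p,t,s); p,t,s,c=handle(im,K,P,(430,445,178,195),'s'); print('S handle',p,t,s)
for n,b in (('m',(480,502,195,220)),('s',(435,455,155,175))): print(n,rimfit(K,P,grey(im,b),PAN[n][1]))
H=hsv(im); ye=(H[...,0]>22)&(H[...,0]<34)&(H[...,1]>215)&(H[...,2]>100)
for c in blobs(ye,20): print('tag',rect(K,P,c,14))
E
```

```text
L [432.1 405.2  65.1]
L start [ 548.7 -320.    71.5] M [ 454.6 -460.6   53. ] S [ 604.4 -183.8   49.3]
M handle [ 408.98913574 -603.16418457] 178.78465270996094 (59.133697509765625, 13.158448219299316)Traceback (most recent call last):
  File "<stdin>", line 7, in <module>
  File "h.py", line 44, in handle
    c=max(blobs(cv2.morphologyEx(m.astype(np.uint8),cv2.MORPH_CLOSE,np.ones((5,5))),20),key=len)
ValueError: max() iterable argument is empty
```

L is centred at (432,405), within 1 mm of the mat. Next, M.

{"fn": "carry_out", "kwargs": {
  "rows": [
    [0, -25, 20, -2],
    [0, -65, 20, -4],
    [0, -105, 20, -7],
    [2, -145, 20, -10],
    [4, -185, 20, -13],
    [6, -225, 20, -16],
    [8, -265, 20, -19],
    [10, -305, 20, -22],
    [12, -345, 20, -25],
    [14, -385, 20, -28],
    [16, -425, 20, -31],
    [18, -465, 20, -34],
    [20, -505, 20, -37],
    [20, -545, 20, -40],
    [20, -585, 20, -43],
    [20, -625, 20, -45],
    [20, -665, 20, -47],
    [20, -705, 20, -47],
    [20, -745, 20, -47],
    [20, -777, 20, -47]
  ]
}}

```text
time: 9.93
tool_pos: [414.7, -383.7, 251.3]
tcp_rot: [-2.182, 1.568, 1.443]
contact_force: [0.8, 0.1, -0.2]
grip_width: 40.0
```

{"fn": "carry_out", "kwargs": {
  "rows": [
    [0, 0, 0, 0],
    [0, 0, 0, 0],
    [0, 0, 0, 0]
  ]
}}

```text
time: 10.18
tool_pos: [414.8, -382.2, 250.3]
tcp_rot: [-1.912, 1.565, 1.714]
contact_force: [-0.1, -0.4, 0.2]
grip_width: 39.9
```

Run:
```python
from h import *
o,T=pose(); print(o['tool_pos'],yaw(),o['joint_positions'])
im,K,P=shot('wrist'); np.savez('pics/w4.npz',im=im,K=K,P=P); cv2.imwrite('pics/w4.png',im[:,:,::-1])
print(proj(K,P,[[459,-461,54],[394,-339,71]]))
```

```text
[ 414.75884865 -382.24855739  250.30103489] 27.742549585750055 [-0.88223106  0.40058009  1.36928502  0.00309944  1.37674285  1.77455202]
[[274.40287873  99.38750858]
 [275.15888199 234.44964427]]
```

View pics/w4.png

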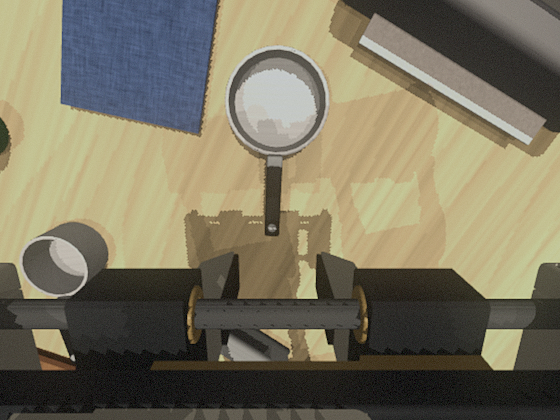

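M is at (277,102), with its handle running down to (272,234), free of clutter.

Run:
```python
from h import *
d=np.load('pics/w4.npz'); im,K,P=d['im'],d['K'],d['P']
p,t,s,c=handle(im,K,P,(256,290,150,242),'m'); e=np.array([np.cos(np.radians(t)),np.sin(np.radians(t))])
if e[1]<0:e=-e;t-=180
a=p-e*100.5; print(p,t,s,'axis',a,'rim',rimfit(K,P,grey(im,(215,345,30,160)),54),'grip',a+90*e, 'delta',a+90*e-pose()[0]['tool_pos'][:2],t-90-yaw())
```

```text
[ 413.07095337 -369.27972412] 115.51382255554199 (74.31795501708984, 15.048547744750977) axis [ 456.359201   -459.97910459] rim [ 456.6 -461.    62.9] grip [ 417.59360611 -378.7557788 ] delta [2.64006456 3.1650479 ] -2.278742670629782
```

{"fn": "carry_out", "kwargs": {
  "hand": 50,
  "rows": [
    [2.6, 3.2, -10, -2.3],
    [2.6, 3.2, -45, -2.3],
    [2.6, 3.2, -85, -2.3],
    [2.6, 3.2, -120, -2.3],
    [2.6, 3.2, -150, -2.3],
    [2.6, 3.2, -175, -2.3],
    [2.6, 3.2, -193, -2.3],
    [2.6, 3.2, -205, -2.3],
    [2.6, 3.2, -205, -2.3],
    [2.6, 3.2, -205, -2.3]
  ]
}}

```text
time: 11.07
tool_pos: [417.9, -377.3, 46.0]
tcp_rot: [-1.906, 1.565, 1.682]
contact_force: [-0.4, -0.1, 0.9]
grip_width: 50.0
```

{"fn": "carry_out", "kwargs": {
  "hand": 0,
  "rows": [
    [0, 0, 0, 0],
    [0, 0, 0, 0],
    [0, 0, 0, 0],
    [0, 0, 0, 0],
    [0, 0, 0, 0],
    [0, 0, 0, 0],
    [0, 0, 0, 0],
    [0, 0, 0, 0],
    [0, 0, 5, 0],
    [0, 0, 12, 0],
    [0, 0, 20, 0],
    [0, 0, 35, 0],
    [0, 0, 55, 0],
    [0, 0, 75, 0],
    [0, 0, 95, 0],
    [0, 0, 115, 0],
    [0, 0, 120, 0],
    [0, 0, 120, 0]
  ]
}}

```text
time: 12.57
tool_pos: [418.6, -377.9, 168.0]
tcp_rot: [-2.609, 1.567, 0.979]
contact_force: [0.7, 0.1, -1.1]
grip_width: 15.6
```

Run:
```python
from h import *
o,T=pose(); print(o['tool_pos'],yaw(),o['joint_positions'],o['moment'],o['contact_force'])
im,K,P=shot('wrist'); np.savez('pics/w5.npz',im=im,K=K,P=P)
p,t,s,c=handle(im,K,P,(240,310,150,300),'m',zb=120); print(s,c.min(0),c.max(0))
for z in (150,165,174,185): print(z,rimfit(K,P,grey(im,(120,440,0,260)),z))
```

```text
[ 418.57334301 -377.93201643  167.9722645 ] 25.592087735983995 [-0.8722141   0.46434     1.5028354   0.00362514  1.17538314  1.82131172] [0.15581757 0.05521723 0.00885219] [ 0.73926118  0.12783695 -1.13076864]
(31.27177619934082, 30.69153594970703) [243 236] [309 299]
150 [ 449.9 -453.1   67.6]
165 [ 450.1 -452.8   61.8]
174 [ 450.2 -452.7   58.4]
185 [ 450.4 -452.4   54.1]
```

{"fn": "carry_out", "kwargs": {
  "rows": [
    [0, 10, 0, 1],
    [2, 30, 0, 4],
    [4, 55, 0, 8],
    [6, 85, 0, 12],
    [8, 115, 0, 17],
    [10, 145, 0, 22],
    [10, 175, 0, 27],
    [10, 205, 0, 32],
    [10, 235, 0, 37],
    [8, 265, 0, 42],
    [6, 295, 0, 47],
    [4, 325, 0, 52],
    [0, 355, 0, 57],
    [-4, 385, 0, 62],
    [-8, 415, 0, 67],
    [-12, 445, 0, 72],
    [-17, 475, 0, 77],
    [-22, 505, 0, 82],
    [-27, 535, 0, 87],
    [-30, 550, 0, 91]
  ]
}}

```text
time: 14.28
tool_pos: [385.7, 175.3, 165.1]
tcp_rot: [-2.061, 1.563, 3.122]
contact_force: [0.1, -0.2, -1.9]
grip_width: 15.9
```

Run:
```python
from h import *
o,T=pose(); print(o['tool_pos'],yaw(),o['joint_positions'],o['grip_width'],o['contact_force'])
```

```text
[385.66494591 175.33726894 165.12134467] 116.994266653806 [0.2437648  0.23013724 1.87244046 0.00243412 1.0468385  1.3421826 ] 15.853074551320626 [ 0.11048354 -0.20341969 -1.94217633]
```

{"fn": "carry_out", "kwargs": {
  "rows": [
    [-2, 15, 0, 3],
    [-4, 35, 0, 6],
    [-7, 65, 0, 9],
    [-10, 95, 0, 12],
    [-13, 125, 0, 15],
    [-16, 150, 0, 18],
    [-18, 166, -10, 18],
    [-18, 166, -25, 18],
    [-18, 166, -38, 18],
    [-18, 166, -42, 18],
    [-18, 166, -42, 18],
    [-18, 166, -42, 18]
  ]
}}

```text
time: 15.28
tool_pos: [367.2, 341.1, 122.8]
tcp_rot: [-2.026, 1.561, -2.811]
contact_force: [-0.4, 0.1, -0.5]
grip_width: 16.0
```

Run:
```python
from h import *
o,T=pose(); print(o['tool_pos'],yaw(),o['joint_positions'],o['grip_width'],o['contact_force'])
im,K,P=shot('wrist'); np.savez('pics/w6.npz',im=im,K=K,P=P); a=cv2.resize(im[:,:,::-1],(520,390))
print(proj(K,P,[[432,405,60]]))
im,K,P=shot('scene'); np.savez('pics/s6.npz',im=im,K=K,P=P); b=cv2.resize(im[280:420,320:460,::-1],(280,280)); b=np.vstack([b,np.zeros((110,280,3),np.uint8)])
cv2.imwrite('pics/w6.png',np.hstack([a,b]))
```

```text
[367.19305185 341.09236787 122.79488975] 135.00427900450933 [0.59395781 0.41586549 1.72867331 0.00288927 1.00610277 1.3777067 ] 16.042792084725154 [-0.41721883  0.05426758 -0.53677089]
[[278.94616419  90.66777063]]
```

View pics/w6.png

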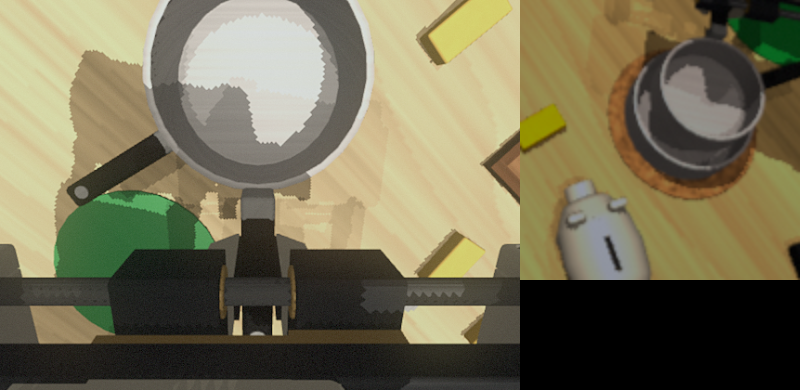

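M is held level over L, covering it in the wrist view (left); the L handle at (120,170) is well clear. I'll check M's lateral offset numerically.

Run:
```python
from h import *
d=np.load('pics/w6.npz'); im,K,P=d['im'],d['K'],d['P']
c=grey(im,(140,420,0,200)); c=c[(c[:,1]>3)]
H=hsv(im)
for z in (126,132,138):
    w=cast(K,P,c,z)[:,:2]; f=least_squares(lambda q:np.hypot(w[:,0]-q[0],w[:,1]-q[1])-q[2],[432,405,53],loss='soft_l1').x; print(z,f, proj(K,P,[[432,405,z]]))
print(c.min(0),c.max(0))
```

```text
126 [436.38255722 409.23217589  58.82740555] [[279.19148019  82.71673355]]
132 [435.90437757 408.77279311  56.52589501] [[279.22488382  81.6340751 ]]
138 [435.42614843 408.3134259   54.22442012] [[279.26117891  80.45770015]]
[140   4] [419 199]
```

{"fn": "carry_out", "kwargs": {
  "rows": [
    [-2, -2, -10, 0],
    [-2, -2, -20, 0],
    [-2, -2, -30, 0],
    [-2, -2, -40, 0],
    [-2, -2, -48, 0],
    [-2, -2, -55, 0],
    [-2, -2, -60, 0],
    [-2, -2, -64, 0],
    [-2, -2, -64, 0]
  ]
}}

```text
time: 16.13
tool_pos: [365.0, 338.4, 59.7]
tcp_rot: [-1.956, 1.561, -2.741]
contact_force: [-4.5, -5.0, 7.6]
grip_width: 15.7
```

{"fn": "carry_out", "kwargs": {
  "rows": [
    [0, 0, -2, 0],
    [0, 0, -4, 0],
    [0, 0, -6, 0],
    [0, 0, -6, 0]
  ]
}}

```text
time: 16.47
tool_pos: [363.9, 337.4, 54.5]
tcp_rot: [-1.873, 1.559, -2.658]
contact_force: [-6.2, -6.1, 14.4]
grip_width: 15.7
```

{"fn": "carry_out", "kwargs": {
  "hand": 40,
  "rows": [
    [0, 0, 0, 0],
    [0, 0, 0, 0],
    [0, 0, 0, 0],
    [0, 0, 0, 0],
    [0, 0, 0, 0],
    [0, 0, 40, 0],
    [0, 0, 80, 0],
    [0, 0, 120, 0],
    [0, 0, 150, 0],
    [0, 0, 180, 0],
    [0, -20, 180, 0],
    [0, -20, 180, 0]
  ]
}}

```text
time: 17.47
tool_pos: [364.5, 316.4, 236.2]
tcp_rot: [-1.795, 1.562, -2.58]
contact_force: [0.3, 0.2, -0.1]
grip_width: 39.9
```

Run:
```python
from h import *
o,T=pose(); print(o['tool_pos'],yaw(),o['joint_positions'])
im,K,P=shot('wrist'); np.savez('pics/w7.npz',im=im,K=K,P=P); cv2.imwrite('pics/w7.png',cv2.resize(im[:320,100:480,::-1],(760,640))[:600])
```

```text
[364.5016824  316.35414978 236.17664688] 135.00479337774587 [ 5.55869066e-01  2.61731126e-01  1.61197130e+00 -5.36030285e-05
  1.27691600e+00  1.34119051e+00]
```

View pics/w7.png

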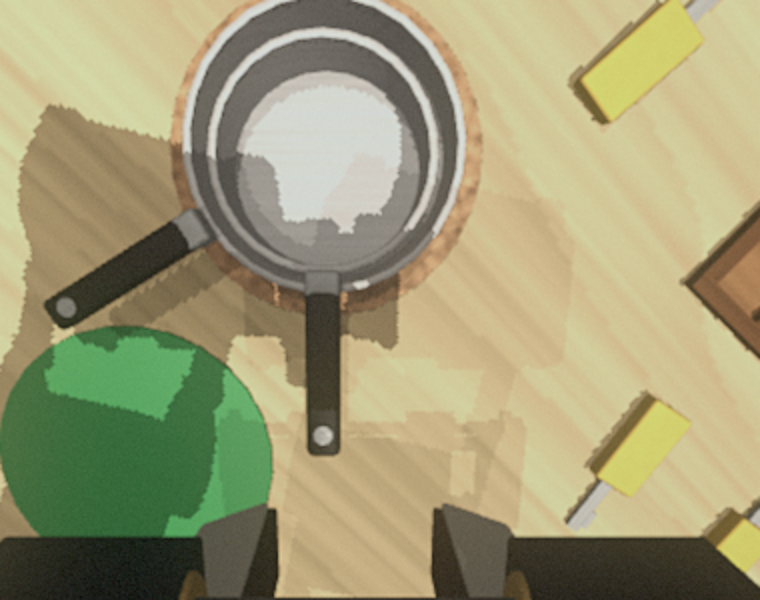

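M is nested in L, shifted a few mm towards its own handle, within the free play. Handles are fanned. I'll measure M precisely, then fetch S.

```bash
cat >> h.py <<'E'
def hsolve(im,K,P,box,n,zb,sgn):
    p,t,s,c=handle(im,K,P,box,n,zb); e=np.array([np.cos(np.radians(t)),np.sin(np.radians(t))])
    if e@np.array(sgn)<0: e=-e;t-=180
    return p-e*(PAN[n][2]-37.5),t%360,np.round(s,1),e
E
python3 - <<'E'
from h import *
d=np.load('pics/w7.npz'); im,K,P=d['im'],d['K'],d['P']
print('M',hsolve(im,K,P,(245,280,134,232),'m',8,(-1,-1))[:3])
print('L',hsolve(im,K,P,(115,203,104,170),'l',4,(-1,.2))[:3])
# rim points read off the crop (display/2 + offset): L top, left, right ; M left,right,top
q=lambda l:np.array(l)/2+[100,0]
print('Lrim',cast(K,P,q([(185,140),(465,140)]),60)[:,:2].mean(0),'Mrim',cast(K,P,q([(208,150),(440,150)]),62)[:,:2].mean(0),cast(K,P,q([(324,28)]),62)[:,:2])
E
```

```text
M (array([429.08368171, 403.73405506]), 225.08292388916016, array([78.4, 15.9]))
L (array([433.06986132, 404.44159975]), 165.1053466796875, array([75.4, 15.8]))
Lrim [435.42341881 407.16633369] Mrim [431.97629158 404.31575417] [[467.45227067 438.87710961]]
```

{"fn": "carry_out", "kwargs": {
  "rows": [
    [20, -30, 10, -5],
    [40, -65, 20, -12],
    [60, -105, 20, -19],
    [70, -145, 20, -26],
    [80, -185, 20, -33],
    [90, -225, 20, -40],
    [100, -265, 20, -47],
    [110, -300, 20, -54],
    [120, -335, 20, -61],
    [130, -370, 20, -68],
    [140, -400, 20, -75],
    [150, -420, 20, -82],
    [150, -440, 20, -89],
    [150, -450, 20, -96],
    [150, -450, 20, -102],
    [150, -450, 20, -102],
    [150, -450, 20, -102]
  ]
}}

```text
time: 18.93
tool_pos: [514.0, -132.7, 253.8]
tcp_rot: [-1.763, 1.558, 1.957]
contact_force: [0.4, -0.6, 0.8]
grip_width: 40.4
```

Run:
```python
from h import *
o,T=pose(); print(o['tool_pos'],yaw(),o['joint_positions'])
im,K,P=shot('wrist'); np.savez('pics/w8.npz',im=im,K=K,P=P); cv2.imwrite('pics/w8.png',im[:,:,::-1])
```

```text
[ 514.00944317 -132.73656734  253.79912799] 33.11675817440843 [-0.40263659  0.33763535  1.45440289  0.00929571  1.35870877  2.15894565]
```

View pics/w8.png

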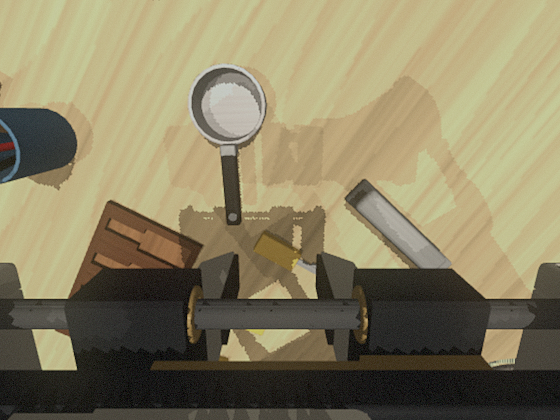

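S is at (228,107) with its handle down to (233,220), clear of the tray and the tag.

Run:
```python
from h import *
d=np.load('pics/w8.npz'); im,K,P=d['im'],d['K'],d['P']
a,t,s,e=hsolve(im,K,P,(215,248,145,228),'s',0,(-1,1)); g=a+92*e
print('S',a,t,s,'rim',rimfit(K,P,grey(im,(180,275,55,150)),52),'delta',g-pose()[0]['tool_pos'][:2],t-90-yaw())
```

```text
S [ 603.60700539 -175.79696092] 125.15182876586914 [75.8 16. ] rim [ 609.7 -177.1   43.8] delta [36.60426971 31.97474122] 1.995147473101099
```

{"fn": "carry_out", "kwargs": {
  "hand": 50,
  "rows": [
    [20, 16, 0, 2],
    [36.6, 32, -10, 2],
    [36.6, 32, -45, 2],
    [36.6, 32, -85, 2],
    [36.6, 32, -120, 2],
    [36.6, 32, -150, 2],
    [36.6, 32, -178, 2],
    [36.6, 32, -198, 2],
    [36.6, 32, -211, 2],
    [36.6, 32, -211, 2],
    [36.6, 32, -211, 2]
  ]
}}

```text
time: 19.9
tool_pos: [550.4, -99.9, 42.6]
tcp_rot: [-1.705, 1.557, 2.053]
contact_force: [0.1, 0.5, 0.9]
grip_width: 49.8
```

{"fn": "carry_out", "kwargs": {
  "hand": 0,
  "rows": [
    [0, 0, 0, 0],
    [0, 0, 0, 0],
    [0, 0, 0, 0],
    [0, 0, 0, 0],
    [0, 0, 0, 0],
    [0, 0, 0, 0],
    [0, 0, 0, 0],
    [0, 0, 0, 0],
    [0, 0, 5, 0],
    [0, 0, 12, 0],
    [0, 0, 20, 0],
    [0, 0, 35, 0],
    [0, 0, 55, 0],
    [0, 0, 75, 0],
    [0, 0, 95, 0],
    [0, 0, 115, 0],
    [0, 0, 120, 0],
    [0, 0, 120, 0]
  ]
}}

```text
time: 21.4
tool_pos: [551.3, -100.2, 164.6]
tcp_rot: [-1.964, 1.56, 1.794]
contact_force: [-0.3, -0.6, -1.9]
grip_width: 15.7
```

Run:
```python
from h import *
o,T=pose(); print(o['tool_pos'],yaw(),o['joint_positions'],o['moment'],o['contact_force'])
```

```text
[ 551.31574263 -100.16513544  164.59878318] 35.29921524829254 [-0.32191521  0.46358551  1.51434477  0.01027232  1.16941511  2.19952776] [0.15217417 0.06241707 0.01990386] [-0.26204198 -0.61507726 -1.90286646]
```

{"fn": "carry_out", "kwargs": {
  "rows": [
    [-2, 10, 5, 3],
    [-6, 25, 5, 8],
    [-10, 43, 5, 14],
    [-14, 61, 5, 20],
    [-18, 79, 5, 26.5],
    [-22, 97, 5, 33],
    [-26, 115, 5, 40],
    [-30, 133, 5, 47],
    [-34, 151, 5, 54],
    [-39, 169, 5, 61],
    [-43, 187, 5, 68],
    [-47, 205, 5, 75],
    [-51, 223, 5, 82],
    [-55, 241, 5, 89],
    [-60, 259, 5, 96],
    [-64, 277, 5, 103],
    [-68, 295, 5, 110],
    [-72, 313, 5, 117],
    [-76, 326, 5, 124],
    [-78, 335, 5, 130]
  ]
}}

```text
time: 23.07
tool_pos: [471.9, 235.8, 168.1]
tcp_rot: [-2.088, 1.557, -2.338]
contact_force: [-0.5, -0.1, -1.7]
grip_width: 15.9
```

Run:
```python
from h import *
o,T=pose(); print(o['tool_pos'],yaw(),o['joint_positions'],o['contact_force'],o['grip_width'])
```

```text
[471.94717149 235.83569577 168.05279123] 165.71472778394542 [ 0.32188338  0.40828615  1.59520074 -0.00681563  1.15000578  0.57399079] [-0.54151295 -0.12923921 -1.72458964] 15.934717184072355
```

{"fn": "carry_out", "kwargs": {
  "rows": [
    [-3, 12, 0, 5],
    [-7, 30, 0, 11],
    [-11, 48, 0, 17],
    [-15, 65, 0, 23],
    [-17.5, 79, 0, 29.3],
    [-17.5, 79, -15, 29.3],
    [-17.5, 79, -30, 29.3],
    [-17.5, 79, -43, 29.3],
    [-17.5, 79, -43, 29.3],
    [-17.5, 79, -43, 29.3]
  ]
}}

```text
time: 23.9
tool_pos: [453.6, 314.4, 123.6]
tcp_rot: [-2.246, 1.555, -1.984]
contact_force: [-0.8, 0.1, -0.7]
grip_width: 15.6
```

Run:
```python
from h import *
o,T=pose(); print(o['tool_pos'],yaw(),o['joint_positions'],o['contact_force'],o['grip_width'])
im,K,P=shot('wrist'); np.savez('pics/w9.npz',im=im,K=K,P=P); cv2.imwrite('pics/w9.png',im[:,:,::-1])
print(proj(K,P,[[430.5,404,62],[430.5,404,o['tool_pos'][2]-43+52]]))
```

```text
[453.5732976  314.36153784 123.63043599] 15.01694775908885 [ 0.47306381  0.49892669  1.58130933 -0.0115093   1.07377208  0.21645685] [-0.8122322   0.06270843 -0.66341236] 15.571604590225865
[[280.26692421  88.1223696 ]
 [279.97315838  78.65360971]]
```

View pics/w9.png

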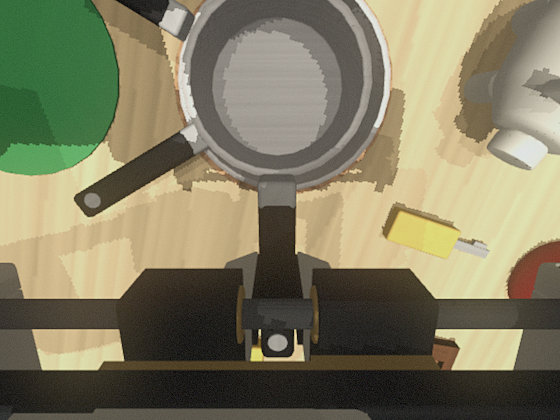

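S is centred over M laterally at about (281,88), and the three handles are well apart. Lowering.

{"fn": "carry_out", "kwargs": {
  "rows": [
    [-0.5, 2, -10, 0],
    [-0.5, 2, -20, 0],
    [-0.5, 2, -30, 0],
    [-0.5, 2, -40, 0],
    [-0.5, 2, -48, 0],
    [-0.5, 2, -55, 0],
    [-0.5, 2, -60, 0],
    [-0.5, 2, -63, 0],
    [-0.5, 2, -63, 0]
  ]
}}

```text
time: 24.7
tool_pos: [454.0, 316.7, 61.6]
tcp_rot: [-2.135, 1.557, -1.873]
contact_force: [-0.6, -0.4, 2.1]
grip_width: 15.5
```

{"fn": "carry_out", "kwargs": {
  "rows": [
    [0, 0, -2, 0],
    [0, 0, -4, 0],
    [0, 0, -5, 0],
    [0, 0, -5, 0]
  ]
}}

```text
time: 25.03
tool_pos: [455.5, 316.5, 57.9]
tcp_rot: [-1.897, 1.558, -1.635]
contact_force: [2.1, -4.7, 7.5]
grip_width: 15.6
```

{"fn": "carry_out", "kwargs": {
  "rows": [
    [0, -1, -1, 0],
    [0, -1, -2, 0],
    [0, -1, -3, 0],
    [0, -1, -3, 0],
    [0, -1, -3, 0]
  ]
}}

```text
time: 25.45
tool_pos: [456.6, 315.4, 56.0]
tcp_rot: [-1.705, 1.558, -1.443]
contact_force: [1.7, -3.4, 5.9]
grip_width: 15.9
```

{"fn": "carry_out", "kwargs": {
  "hand": 40,
  "rows": [
    [0, 0, 0, 0],
    [0, 0, 0, 0],
    [0, 0, 0, 0],
    [0, 0, 0, 0],
    [0, 0, 0, 0],
    [0, 0, 40, 0],
    [0, 0, 80, 0],
    [0, 0, 120, 0],
    [0, 0, 150, 0],
    [0, 0, 180, 0],
    [0, -20, 200, 0],
    [0, -20, 200, 0]
  ]
}}

```text
time: 26.45
tool_pos: [458.2, 294.5, 260.7]
tcp_rot: [-1.102, 1.557, -0.84]
contact_force: [0.3, 0.9, 1.0]
grip_width: 39.9
```

Run:
```python
from h import *
o,T=pose(); print(o['tool_pos'],yaw(),o['joint_positions'])
im,K,P=shot('wrist'); np.savez('pics/w10.npz',im=im,K=K,P=P); cv2.imwrite('pics/w10.png',cv2.resize(im[:320,:,::-1],(784,448)))
im,K,P=shot('scene'); np.savez('pics/s10.npz',im=im,K=K,P=P)
```

```text
[458.19937911 294.52828124 260.73577647] 14.991541000916573 [ 0.43836749  0.35338347  1.41203193 -0.01349744  1.37221105  0.17939086]
```

View pics/w10.png

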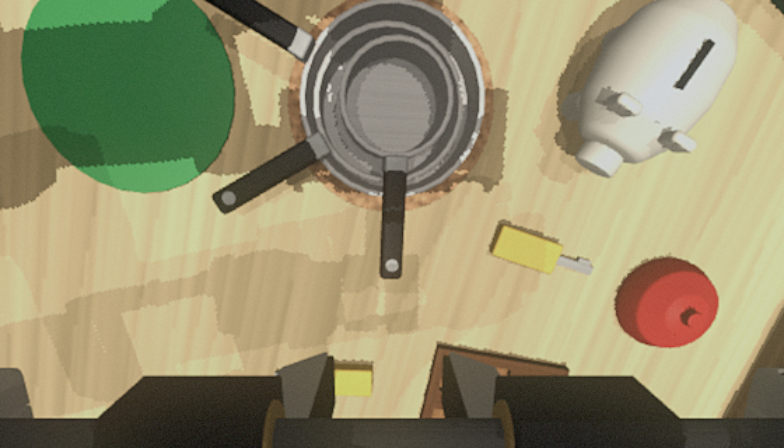

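All three pans are nested: S handle tip (391,268), M (228,198), L off to the upper left. Tag A is at (527,248) with its key to the right. Next I check the numbers and turn to view the tray.

{"fn": "carry_out", "kwargs": {
  "rows": [
    [2, -10, 0, -7],
    [4, -20, 0, -14],
    [6, -30, 0, -21],
    [8, -40, 0, -28],
    [10, -50, 0, -35],
    [12, -60, 0, -42],
    [14, -70, 0, -49],
    [16, -80, 0, -56],
    [18, -90, 0, -63],
    [20, -100, 0, -70],
    [20, -110, 0, -77],
    [22, -120, 0, -84],
    [22, -130, 0, -91],
    [22, -140, 0, -98],
    [22, -145, 0, -105],
    [22, -145, 0, -105],
    [22, -145, 0, -105],
    [22, -145, 0, -105]
  ]
}}

```text
time: 28.05
tool_pos: [478.3, 150.7, 255.3]
tcp_rot: [-1.618, 1.557, 3.097]
contact_force: [-0.0, -0.6, -0.3]
grip_width: 40.3
```

Run:
```python
from h import *
d=np.load('pics/w10.npz'); im,K,P=d['im'],d['K'],d['P']
print('S',hsolve(im,K,P,(265,300,118,203),'s',12,(.2,-1))[:3],'M',hsolve(im,K,P,(145,225,98,155),'m',8,(-1,-1))[:3])
o,T=pose(); print(o['tool_pos'],yaw(),o['joint_positions'])
im,K,P=shot('wrist'); np.savez('pics/w11.npz',im=im,K=K,P=P); cv2.imwrite('pics/w11.png',im[:,:,::-1])
```

```text
S (array([435.53644404, 409.19041639]), 282.1208152770996, array([77.5, 16.2])) M (array([430.83172557, 402.00627307]), 223.3045310974121, array([79.5, 16.3]))
[478.29862215 150.73133659 255.27616476] 90.17905799441635 [0.15060192 0.28476833 1.52599651 0.0027889  1.34460204 1.71762425]
```

View pics/w11.png

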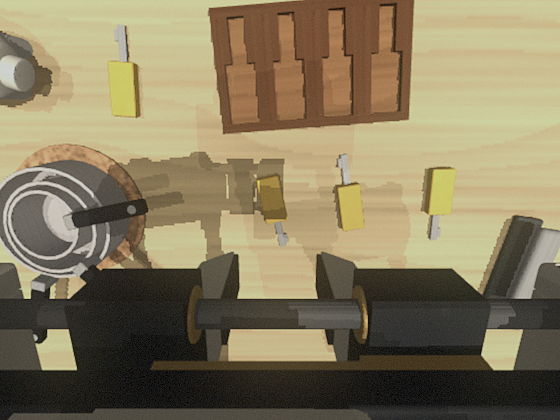

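Visible: the tray at (310,60), and tags A (123,90), B (271,198), C (348,205) and D (440,190). I'll move forward for a full tray measurement.

{"fn": "carry_out", "kwargs": {
  "rows": [
    [20, 10, 0, 0],
    [45, 20, 0, 0],
    [65, 30, 0, 0],
    [75, 30, 0, 0],
    [75, 30, 0, 0],
    [75, 30, 0, 0]
  ]
}}

```text
time: 28.6
tool_pos: [553.0, 181.2, 254.7]
tcp_rot: [-1.604, 1.556, 3.113]
contact_force: [-0.4, 0.9, -0.6]
grip_width: 39.8
```

```bash
cat >> h.py <<'E'
def tags(im,K,P,vmin=0):
    H=hsv(im); ye=((H[...,0]>22)&(H[...,0]<34)&(H[...,1]>150)&(H[...,2]>vmin)).astype(np.uint8)
    r=[]
    for c in blobs(cv2.morphologyEx(ye,cv2.MORPH_OPEN,np.ones((3,3))),200):
        p,t,s=rect(K,P,c,16); r.append((np.round(p,1),round((t+90)%180-90,1),np.round(s,1),np.round(c.mean(0))))
    return r
E
python3 - <<'E'
from h import *
o,T=pose(); print(o['tool_pos'])
im,K,P=shot('wrist'); np.savez('pics/w12.npz',im=im,K=K,P=P); H=hsv(im)
br=((H[...,0]<14)&(H[...,1]>140)&(H[...,2]<170)); br[260:]=0; br[:,:150]=0
cs=blobs(cv2.morphologyEx(br.astype(np.uint8),cv2.MORPH_CLOSE,np.ones((15,15))),3000)
for c in cs: print('tray',rect(K,P,c,11),rect(K,P,c,8),c.min(0),c.max(0))
d=np.load('pics/w11.npz')
for v in (0,150,170,190): print(v,tags(im,K,P,v))
print('w11')
for v in (0,190): print(v,tags(d['im'],d['K'],d['P'],v))
for p in [(123,90),(123,113),(348,205),(355,226),(271,198)]: print(p,hsv(d['im'])[p[1],p[0]])
E
```

```text
[553.0351008  181.16651563 254.70909736]
tray (array([598.97515869, 127.10296631]), 87.74002075195312, (167.08938598632812, 134.6377716064453)) (array([598.71160889, 126.69430542]), 87.74002075195312, (168.34136962890625, 135.64654541015625)) [251  77] [398 192]
0 []
150 []
170 []
190 []
w11
0 []
190 []
(123, 90) [ 29 125 204]
(123, 113) [ 28 126 204]
(348, 205) [ 25 131 202]
(355, 226) [ 24 137 201]
(271, 198) [ 20 153 135]
```

Run:
```python
from h import *
d=np.load('pics/w11.npz'); H=hsv(d['im'])
for n,p in dict(wood=(170,60),wood2=(470,140),shadow=(215,190),shadow2=(285,240),trayside=(217,60),trayfl=(240,90),traysep=(268,70),trayfl2=(385,90),cork=(60,155)).items(): print(n,H[p[1],p[0]])
im=np.load('pics/w12.npz')['im']; H=hsv(im)
print([(u,H[130,u].tolist()) for u in range(236,470,13)])
g=d['im']; v=np.hstack([cv2.resize(cv2.inRange(H,(14,112,60),(34,255,255)),(390,292)),cv2.resize(im[...,0],(390,292))]); cv2.imwrite('pics/m12.png',v)
```

```text
wood [ 26  69 204]
wood2 [ 27  66 204]
shadow [ 20  89 152]
shadow2 [ 17  22 162]
trayside [ 13 126 121]
trayfl [ 15 127 163]
traysep [ 12 131 125]
trayfl2 [ 15 131 169]
cork [ 16 108 181]
[(236, [22, 73, 212]), (249, [15, 136, 120]), (262, [15, 130, 157]), (275, [13, 124, 111]), (288, [13, 141, 119]), (301, [11, 137, 91]), (314, [14, 133, 157]), (327, [14, 146, 77]), (340, [13, 126, 123]), (353, [12, 129, 162]), (366, [14, 126, 176]), (379, [13, 132, 129]), (392, [13, 127, 161]), (405, [14, 126, 168]), (418, [14, 139, 92]), (431, [23, 69, 217]), (444, [24, 71, 212]), (457, [24, 72, 212])]
```

```bash
python3 - <<'E'
s=open('h.py').read()
s=s.replace("ye=((H[...,0]>22)&(H[...,0]<34)&(H[...,1]>150)&(H[...,2]>vmin))","ye=((H[...,0]>16)&(H[...,0]<36)&(H[...,1]>108)&(H[...,2]>vmin))")
s+='''
def tray(im,K,P,u0=200,v1=262):
    H=hsv(im); br=(H[...,0]<=17)&(H[...,1]>105)&(H[...,2]<190); br[v1:]=0; br[:,:u0]=0
    c=max(blobs(cv2.morphologyEx(br.astype(np.uint8),cv2.MORPH_CLOSE,np.ones((9,9))),1000),key=cv2.contourArea)
    return rect(K,P,c,11),c.min(0),c.max(0)
'''
open('h.py','w').write(s)
E
python3 - <<'E'
from h import *
for f in ('w12','w11'):
    d=np.load(f'pics/{f}.npz'); im,K,P=d['im'],d['K'],d['P']; print(f,tray(im,K,P))
    for v in (0,170): [print(v,*t) for t in tags(im,K,P,v)]
E
```

```text
w12 ((array([596.699646  , 111.61032867]), 94.55912160873413, (216.40542602539062, 141.2021942138672)), array([240,  69], dtype=int32), array([432, 203], dtype=int32))
0 [274.7 326.2] -89.7 [71.6 14.3] [177. 365.]
0 [280.4  79.6] -89.3 [421.2  26.2] [347. 364.]
0 [360.4  65.4] 7.0 [93.4 19.4] [361. 314.]
0 [360.  294.6] -6.3 [94.7 19.3] [193. 313.]
0 [452.6  62.7] 9.4 [44.6 30.2] [368. 254.]
0 [453. 158.] 12.7 [62.7 28.9] [295. 253.]
0 [463.9 -46.5] 2.4 [61.7 34.4] [454. 246.]
0 [577.9 322.4] -3.1 [58.6 32. ] [157. 155.]
170 [450.7  60.8] 9.4 [37.4 27. ] [369. 255.]
170 [450.1 157.1] 13.2 [56.7 28.1] [295. 255.]
170 [461.5 -50.3] 2.6 [56.7 27.1] [456. 247.]
170 [578.7 324.3] -5.5 [56.6 26.8] [156. 156.]
w11 ((array([603.92016602, 112.10038757]), 94.31789922714233, (216.20684814453125, 132.81053161621094)), array([208,   0], dtype=int32), array([413, 133], dtype=int32))
0 [200.8 122.3] 89.6 [186.3  16.1] [297. 365.]
0 [199.3 280.4] -89.8 [101.8  16.2] [187. 365.]
0 [206.7 -62.7] -89.8 [184.8  24.9] [423. 363.]
0 [284.  264.6] -6.4 [91.7 19.1] [193. 315.]
0 [289.   35.3] 8.2 [88.3 18.7] [361. 313.]
0 [441.9  60.6] 10.1 [60.5 30.5] [350. 206.]
0 [451.7 157.5] 11.5 [61.1 29.4] [272. 198.]
0 [462.4 -47.2] 2.5 [59.6 33.1] [439. 190.]
0 [577.2 321.4] -3.7 [57.5 32.2] [124.  89.]
170 [440.5  58.7] 10.1 [57.  27.2] [351. 207.]
170 [461.3 -50.3] 2.5 [57.2 27. ] [442. 191.]
170 [577.3 323.8] -3.7 [57.5 27.4] [122.  88.]
```

Run:
```python
from h import *
d=np.load('pics/w10.npz'); im,K,P=d['im'],d['K'],d['P']
H=hsv(im); m=((H[...,1]<45)&(H[...,2]>150)).astype(np.uint8); m[:,:395]=0; m[200:]=0
c=max(blobs(m,300),key=len)
for z in (30,50,70,100):
    w=cast(K,P,c,z); i=w[:,1].argmin(); print('w10 pig',z,w[i].round(),c[i],w[w[:,0].argmin()].round())
im=np.load('pics/top0.npy'); ci=camera_info('top'); K,P=np.array(ci['camera_matrix']),np.array(ci['pose'])
H=hsv(im); m=((H[...,1]<80)&(H[...,2]>100)).astype(np.uint8); m[:,175:]=0; m[:,:118]=0; m[190:]=0; m[:145]=0
c=max(blobs(m,100),key=len)
for z in (0,50): w=cast(K,P,c,z); print('top pig',z,w.min(0).round(),w.max(0).round(),w[w[:,1].argmin()].round())
d=np.load('pics/w12.npz'); im,K,P=d['im'],d['K'],d['P']; H=hsv(im)
f=((H[...,0]<=18)&(H[...,1]>105)&(H[...,2]>138)&(H[...,2]<195)).astype(np.uint8); f[210:]=0; f[:,:235]=0;f[:,440:]=0
R=np.array([[.9969,.0785],[-.0785,.9969]])
for c in blobs(cv2.morphologyEx(f,cv2.MORPH_OPEN,np.ones((3,3))),400):
    q=(cast(K,P,c,3)[:,:2]-[602.5,111.3])@R.T; print('pocket floor',q.min(0).round(1),q.max(0).round(1))
```

```text
w10 pig 30 [631. 417.  30.] [454 115] [578. 455.  30.]
w10 pig 50 [621. 415.  50.] [454 115] [571. 450.  50.]
w10 pig 70 [611. 412.  70.] [454 115] [563. 446.  70.]
w10 pig 100 [596. 409. 100.] [454 115] [552. 440. 100.]
top pig 0 [576. 414.   0.] [655. 537.   0.] [604. 414.   0.]
top pig 50 [571. 402.  50.] [648. 521.  50.] [598. 402.  50.]
pocket floor [-24.6  65.3] [54.2 97.7]
pocket floor [-54.9  11.1] [53.9 43.8]
pocket floor [-54.4 -42.8] [ 54.2 -11.1]
pocket floor [-55. -97.] [ 54.4 -65.9]
```

Tray centre is (602.5,111.3), yaw 4.5°, confirmed by the pocket floors. The pig is too near tag A for a crosswise grip, so A and C will be gripped lengthwise. B and D go first, crosswise, with a half turn. Now B.

{"fn": "carry_out", "kwargs": {
  "hand": 50,
  "rows": [
    [-35, -8, 0, 4],
    [-70, -16, 0, 8],
    [-102, -24, -20, 12.7],
    [-102.5, -24.2, -60, 12.7],
    [-102.5, -24.2, -100, 12.7],
    [-102.5, -24.2, -140, 12.7],
    [-102.5, -24.2, -175, 12.7],
    [-102.5, -24.2, -205, 12.7],
    [-102.5, -24.2, -225, 12.7],
    [-102.5, -24.2, -238, 12.7],
    [-102.5, -24.2, -245, 12.7],
    [-102.5, -24.2, -245, 12.7],
    [-102.5, -24.2, -245, 12.7]
  ]
}}

```text
time: 29.73
tool_pos: [450.1, 156.8, 10.7]
tcp_rot: [-1.606, 1.556, -2.95]
contact_force: [-0.7, -1.5, -0.9]
grip_width: 50.1
```

{"fn": "carry_out", "kwargs": {
  "hand": 0,
  "rows": [
    [0, 0, 0, 0],
    [0, 0, 0, 0],
    [0, 0, 0, 0],
    [0, 0, 0, 0],
    [0, 0, 0, 0],
    [0, 0, 0, 0],
    [0, 0, 0, 0]
  ]
}}

```text
time: 30.32
tool_pos: [450.5, 156.9, 11.3]
tcp_rot: [-1.602, 1.558, -2.947]
contact_force: [-0.5, 0.4, 6.6]
grip_width: 27.9
```

{"fn": "carry_out", "kwargs": {
  "rows": [
    [0, 0, 5, 0],
    [0, 0, 15, 0],
    [0, 0, 30, 0],
    [0, 0, 50, 0],
    [0, 0, 60, 0],
    [0, 0, 60, 0]
  ]
}}

```text
time: 30.82
tool_pos: [452.1, 157.2, 74.0]
tcp_rot: [-1.594, 1.563, -2.938]
contact_force: [1.0, 0.2, -0.3]
grip_width: 27.3
```

Run:
```python
from h import *
o,T=pose(); print(o['tool_pos'],yaw(),o['joint_positions'],o['grip_width'])
im,K,P=shot('wrist'); np.savez('pics/w13.npz',im=im,K=K,P=P); cv2.imwrite('pics/w13.png',im[:,:,::-1])
```

```text
[452.08419991 157.24902442  74.01776046] 102.95978841883736 [ 1.74601125e-01  4.52516582e-01  1.84143166e+00 -3.15424758e-04
  8.55888886e-01  1.51941346e+00] 27.308375217722872
```

View pics/w13.png

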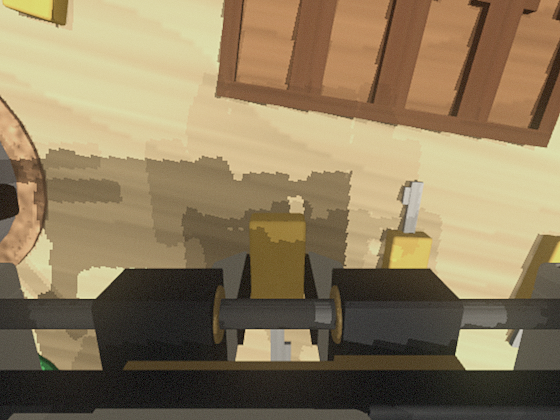

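Tag B is held (27 mm). The edge of its non-key end at (278,220) shows where along the block I hold it; I'll measure that.

```bash
cat >> h.py <<'E'
def held(im,K,P,T,ztop,u0=235,u1=320):
    """far end of the held block in the wrist picture: offset from TCP in tool axes (y,z), mm"""
    H=hsv(im); m=((H[...,0]>14)&(H[...,0]<36)&(H[...,1]>108)); m[:150]=0; m[275:]=0
    v=[np.flatnonzero(m[:,u])[0] for u in range(u0,u1) if m[:,u].sum()>12]; us=[u for u in range(u0,u1) if m[:,u].sum()>12]
    w=cast(K,P,np.c_[us,v],ztop); q=(w-T[:3,3])@T[:3,:3]
    return us[0],us[-1],np.median(v),np.round(np.median(q,0),1),np.round(q[[0,-1]],1).tolist()
E
python3 - <<'E'
from h import *
o,T=pose(); d=np.load('pics/w13.npz')
for z in (77,79,81): print(z,held(d['im'],d['K'],d['P'],T,z))
E
```

```text
77 (249, 308, np.float64(212.0), array([-4.6, 33.3,  0.4]), [[-4.6, 34.8, -13.6], [-4.7, 37.3, 14.8]])
79 (249, 308, np.float64(212.0), array([-6.6, 33.9,  0.4]), [[-6.7, 35.4, -13.4], [-6.7, 37.8, 14.6]])
81 (249, 308, np.float64(212.0), array([-8.6, 34.5,  0.4]), [[-8.7, 35.9, -13.3], [-8.7, 38.4, 14.4]])
```

B sits centred in the grip (within 0.5 mm). Carrying it with a half turn to the pocket at y≈190.

{"fn": "carry_out", "kwargs": {
  "rows": [
    [4, 1, 10, 7],
    [10, 3, 20, 14],
    [18, 5, 20, 21],
    [26, 7, 20, 28],
    [34, 9, 20, 35],
    [42, 11, 20, 42],
    [50, 13, 20, 49],
    [58, 15, 20, 56],
    [65, 18, 20, 63],
    [72, 20, 20, 70],
    [79, 22, 20, 77],
    [86, 24, 20, 84],
    [93, 26, 20, 91],
    [100, 28, 20, 98],
    [106, 30, 20, 105],
    [112, 31, 20, 112],
    [118, 32, 20, 119],
    [121, 33, 20, 126],
    [121, 33, 20, 133],
    [121, 33, 20, 140]
  ]
}}

```text
time: 32.53
tool_pos: [571.8, 190.0, 91.4]
tcp_rot: [-1.761, 1.562, -0.657]
contact_force: [1.2, -0.4, -0.2]
grip_width: 27.5
```

{"fn": "carry_out", "kwargs": {
  "rows": [
    [0, 0, 0, 7],
    [0, 0, 0, 14],
    [0, 0, 0, 21],
    [0, 0, 0, 28],
    [0, 0, -15, 31.5],
    [0, 0, -35, 31.5],
    [0, 0, -50, 31.5],
    [0, 0, -50, 31.5],
    [0, 0, -50, 31.5]
  ]
}}

```text
time: 33.28
tool_pos: [570.8, 189.7, 40.1]
tcp_rot: [-1.938, 1.565, -0.283]
contact_force: [-0.1, -0.3, -0.4]
grip_width: 27.1
```

Run:
```python
from h import *
o,T=pose(); print(o['tool_pos'],yaw(),o['joint_positions'],o['grip_width'],'need',np.array([573.2,190.3])-o['tool_pos'][:2])
```

```text
[570.82921393 189.74103115  40.12088752] 94.79634445629696 [ 0.19490441  0.67258289  1.52623765 -0.00314091  0.93788739 -1.45775735] 27.13296504118329 need [2.37078607 0.55896885]
```

{"fn": "carry_out", "kwargs": {
  "rows": [
    [2.4, 0.6, 0, -0.3],
    [2.4, 0.6, -8, -0.3],
    [2.4, 0.6, -14, -0.3],
    [2.4, 0.6, -18, -0.3],
    [2.4, 0.6, -22, -0.3],
    [2.4, 0.6, -24, -0.3],
    [2.4, 0.6, -26, -0.3],
    [2.4, 0.6, -26, -0.3]
  ]
}}

```text
time: 33.95
tool_pos: [573.1, 190.3, 14.5]
tcp_rot: [-1.954, 1.565, -0.304]
contact_force: [-1.0, -0.7, 1.4]
grip_width: 27.4
```

{"fn": "carry_out", "kwargs": {
  "hand": 36,
  "rows": [
    [0, 0, 0, 0],
    [0, 0, 0, 0],
    [0, 0, 0, 0],
    [0, 0, 0, 0],
    [0, 0, 30, 0],
    [0, 0, 70, 0],
    [0, 0, 110, 0],
    [25, 0, 145, 0],
    [60, 0, 160, 0],
    [60, 0, 160, 0],
    [60, 0, 160, 0]
  ]
}}

```text
time: 34.87
tool_pos: [634.8, 190.1, 175.3]
tcp_rot: [-1.782, 1.562, -0.133]
contact_force: [-0.2, -0.6, -0.2]
grip_width: 36.0
```

Run:
```python
from h import *
o,T=pose(); print(o['tool_pos'],yaw(),o['joint_positions'])
im,K,P=shot('wrist'); np.savez('pics/w14.npz',im=im,K=K,P=P); cv2.imwrite('pics/w14.png',im[:,:,::-1])
for v in (0,170): [print(v,*t) for t in tags(im,K,P,v)]
print(proj(K,P,[[573.2,190.3,19]]))
```

```text
[634.84342612 190.14842378 175.28033971] 94.45891155209796 [ 0.17669872  0.63227364  1.1855075  -0.00261695  1.31590112 -1.47127752]
0 [833.  234.4] -85.4 [78.8 12.7] [300. 365.]
0 [842.2 121.4] -85.4 [143.5  12.7] [204. 365.]
0 [819.5 358.4] -85.4 [166.6  19.7] [408. 363.]
0 [762.9 283.1] 10.8 [73.2 14.2] [354. 313.]
0 [775.6 117.9] -0.3 [72.  14.8] [201. 315.]
0 [577.3 321.5] -3.9 [57.8 33.5] [423. 146.]
0 [573.2 190.5] 4.5 [58.3 29.5] [283. 130.]
0 [488.7 -40. ] -85.5 [27.4  7.3] [16.  5.]
170 [577.  324.5] -3.1 [56.7 28. ] [426. 146.]
170 [572.2 190.3] 4.0 [56.4 27.5] [284. 129.]
[[282.83481437 131.56658018]]
```

B is flat in its pocket at (573,190), 4.5°. Next, D.

{"fn": "carry_out", "kwargs": {
  "hand": 50,
  "rows": [
    [-17, -24, 20, 0],
    [-37, -51, 20, 0],
    [-58, -80, 20, 0],
    [-78, -108, 20, 0],
    [-98, -136, 20, 0],
    [-118, -164, 20, 0],
    [-138, -191, 20, -1],
    [-155, -215, 20, -2],
    [-173.4, -240.5, 20, -2],
    [-173.4, -240.5, 20, -2],
    [-173.4, -240.5, 20, -2]
  ]
}}

```text
time: 35.83
tool_pos: [457.3, -50.7, 192.7]
tcp_rot: [-2.228, 1.569, -0.617]
contact_force: [0.5, 0.7, -0.1]
grip_width: 50.1
```

Run:
```python
from h import *
o,T=pose(); print(o['tool_pos'],yaw(),o['joint_positions'])
im,K,P=shot('wrist')
for v in (0,170): [print(v,*t) for t in tags(im,K,P,v) if t[3][1]<280]
```

```text
[457.34861233 -50.698698   192.73554164] 92.32909460311298 [-2.76824656e-01  2.56446469e-01  1.74809668e+00 -6.03108993e-04
  1.13550212e+00 -1.88801811e+00]
0 [459.2 -50.9] 2.4 [59.3 29.1] [277. 194.]
0 [439.2  56.5] 10.1 [60.6 31.8] [384. 179.]
```

{"fn": "carry_out", "kwargs": {
  "rows": [
    [3.5, 0.1, -20, 0],
    [3.5, 0.1, -55, 0],
    [3.5, 0.1, -90, 0],
    [3.5, 0.1, -125, 0],
    [3.5, 0.1, -150, 0],
    [3.5, 0.1, -168, 0],
    [3.5, 0.1, -178, 0],
    [3.5, 0.1, -182, 0],
    [3.5, 0.1, -182, 0],
    [3.5, 0.1, -182, 0]
  ]
}}

```text
time: 36.72
tool_pos: [462.0, -49.4, 11.0]
tcp_rot: [-1.999, 1.568, -0.385]
contact_force: [0.1, -0.5, -0.2]
grip_width: 50.0
```

{"fn": "carry_out", "kwargs": {
  "hand": 0,
  "rows": [
    [0, 0, 0, 0],
    [0, 0, 0, 0],
    [0, 0, 0, 0],
    [0, 0, 0, 0],
    [0, 0, 0, 0],
    [0, 0, 0, 0],
    [0, 0, 0, 0]
  ]
}}

```text
time: 37.3
tool_pos: [462.3, -49.4, 11.5]
tcp_rot: [-1.942, 1.568, -0.328]
contact_force: [-0.6, 1.0, 6.3]
grip_width: 27.8
```

{"fn": "carry_out", "kwargs": {
  "rows": [
    [0, 0, 5, 0],
    [0, 0, 15, 0],
    [0, 0, 30, 0],
    [0, 0, 50, 0],
    [0, 0, 80, 0],
    [0, 0, 80, 0],
    [0, 0, 80, 0]
  ]
}}

```text
time: 37.88
tool_pos: [463.2, -49.7, 92.9]
tcp_rot: [-1.918, 1.564, -0.304]
contact_force: [0.8, 0.3, -0.8]
grip_width: 27.5
```

Run:
```python
from h import *
o,T=pose(); print(o['tool_pos'],yaw(),o['joint_positions'],o['grip_width'])
im,K,P=shot('wrist'); np.savez('pics/w15.npz',im=im,K=K,P=P)
H=hsv(im); print([(v,H[v,280].tolist()) for v in range(180,280,6)])
```

```text
[463.24759729 -49.72356309  92.9354535 ] 92.4575843633338 [-2.71495585e-01  3.96753361e-01  1.86890891e+00 -2.96184592e-04
  8.69038071e-01 -1.88500203e+00] 27.48553244494734
[(180, [17, 21, 169]), (186, [21, 37, 90]), (192, [21, 38, 94]), (198, [20, 34, 89]), (204, [23, 34, 89]), (210, [16, 32, 88]), (216, [20, 156, 106]), (222, [21, 158, 144]), (228, [21, 157, 140]), (234, [21, 155, 138]), (240, [20, 145, 121]), (246, [20, 159, 120]), (252, [22, 145, 121]), (258, [20, 167, 116]), (264, [21, 151, 120]), (270, [21, 161, 119]), (276, [21, 162, 120])]
```

Run:
```python
from h import *
o,T=pose(); d=np.load('pics/w15.npz')
print(held(d['im'],d['K'],d['P'],T,81.6))
d=np.load('pics/w13.npz'); print('B ref', 'row',212)
im=np.load('pics/w15.npz')['im']; H=hsv(im); print([(v,H[v,258].tolist()) for v in range(196,250,3)])
```

```text
(248, 305, np.float64(210.0), array([10.1, 29.2, -0.5]), [[10.0, 46.8, -15.1], [10.1, 25.9, 14.6]])
B ref row 212
[(196, [19, 102, 127]), (199, [19, 108, 109]), (202, [17, 101, 109]), (205, [18, 105, 104]), (208, [18, 97, 100]), (211, [21, 152, 114]), (214, [20, 154, 109]), (217, [19, 155, 117]), (220, [21, 144, 143]), (223, [20, 155, 143]), (226, [20, 148, 145]), (229, [21, 157, 143]), (232, [20, 156, 144]), (235, [21, 152, 134]), (238, [20, 155, 122]), (241, [20, 150, 121]), (244, [20, 154, 119]), (247, [20, 156, 118])]
```

D is centred in the grip too. Carrying it with a half turn to the pocket at y≈29.

{"fn": "carry_out", "kwargs": {
  "rows": [
    [4, 2, 0, -7],
    [10, 6, 0, -14],
    [17, 11, 0, -21],
    [24, 15, 0, -28],
    [31, 20, 0, -35],
    [38, 24, 0, -42],
    [45, 29, 0, -49],
    [52, 33, 0, -56],
    [59, 38, 0, -63],
    [66, 42, 0, -70],
    [73, 47, 0, -77],
    [80, 51, 0, -84],
    [87, 56, 0, -91],
    [94, 60, 0, -98],
    [101, 65, 0, -105],
    [108, 69, 0, -112],
    [115, 74, 0, -119],
    [120, 77, 0, -126],
    [123, 78, 0, -133],
    [123, 78, 0, -140]
  ]
}}

```text
time: 39.6
tool_pos: [584.9, 28.9, 89.8]
tcp_rot: [-2.134, 1.564, -2.969]
contact_force: [0.7, -0.1, -0.5]
grip_width: 27.0
```

{"fn": "carry_out", "kwargs": {
  "rows": [
    [0, 0, 0, -7],
    [0, 0, 0, -14],
    [0, 0, 0, -21],
    [0, 0, 0, -28],
    [0, 0, 0, -35],
    [0, 0, -15, -38],
    [0, 0, -35, -38],
    [0, 0, -50, -38],
    [0, 0, -50, -38],
    [0, 0, -50, -38]
  ]
}}

```text
time: 40.43
tool_pos: [583.5, 28.9, 38.0]
tcp_rot: [-1.974, 1.56, 2.81]
contact_force: [-0.1, -0.3, -0.0]
grip_width: 27.2
```

Run:
```python
from h import *
o,T=pose(); print(o['tool_pos'],yaw(),o['joint_positions'],o['grip_width'],'need',np.array([586,28.7])-o['tool_pos'][:2],94.5-yaw())
```

```text
[583.51857064  28.93646541  38.04211254] 94.12638922770024 [-0.08306334  0.65713916  1.56668785  0.00333776  0.92830384  1.41367854] 27.21090658519708 need [ 2.48142936 -0.23646541] 0.3736107722997559
```

{"fn": "carry_out", "kwargs": {
  "rows": [
    [2.5, -0.2, 0, 0.4],
    [2.5, -0.2, -7, 0.4],
    [2.5, -0.2, -12, 0.4],
    [2.5, -0.2, -16, 0.4],
    [2.5, -0.2, -20, 0.4],
    [2.5, -0.2, -22, 0.4],
    [2.5, -0.2, -24, 0.4],
    [2.5, -0.2, -24, 0.4]
  ]
}}

```text
time: 41.1
tool_pos: [585.8, 28.8, 14.6]
tcp_rot: [-1.965, 1.56, 2.826]
contact_force: [-2.5, 0.2, 3.9]
grip_width: 27.2
```

{"fn": "carry_out", "kwargs": {
  "hand": 36,
  "rows": [
    [0, 0, 0, 0],
    [0, 0, 0, 0],
    [0, 0, 0, 0],
    [0, 0, 0, 0],
    [0, 0, 30, 0],
    [0, 0, 70, 0],
    [0, 0, 110, 0],
    [0, 0, 145, 0],
    [0, 0, 180, 0],
    [0, 0, 180, 0],
    [0, 0, 180, 0]
  ]
}}

```text
time: 42.02
tool_pos: [587.0, 28.7, 196.9]
tcp_rot: [-2.158, 1.565, 2.633]
contact_force: [-1.3, -0.5, -0.3]
grip_width: 36.0
```

Run:
```python
from h import *
o,T=pose(); print(o['tool_pos'],yaw(),o['joint_positions'])
im,K,P=shot('wrist'); np.savez('pics/w16.npz',im=im,K=K,P=P)
for v in (0,170): [print(v,*t) for t in tags(im,K,P,v) if t[3][1]<280]
```

```text
[586.96254064  28.69772128 196.93581718] 94.53448894493151 [-0.08291003  0.48329482  1.38609989  0.00265492  1.27780831  1.40796187]
0 [586.6  28.6] 4.6 [59.7 28.8] [278. 190.]
0 [573.7 188.3] 4.4 [59.9 34.3] [123. 190.]
0 [578.3 306.2] -9.3 [60.3 16.4] [  7. 177.]
170 [576.9 311.1] -9.3 [56.1  7.2] [  2. 179.]
```

D is in at (586.6,28.6). Next, C; crosswise works with a small opening.

{"fn": "carry_out", "kwargs": {
  "hand": 50,
  "rows": [
    [-30, 6, 0, 2],
    [-65, 13, 0, 4],
    [-100, 20, 0, 5.6],
    [-130, 27, 0, 5.6],
    [-146.5, 29.8, 0, 5.6],
    [-146.5, 29.8, 0, 5.6],
    [-146.5, 29.8, 0, 5.6]
  ]
}}

```text
time: 42.65
tool_pos: [438.7, 58.7, 194.0]
tcp_rot: [-1.957, 1.559, 2.933]
contact_force: [0.1, 0.3, -0.1]
grip_width: 50.1
```

Run:
```python
from h import *
o,T=pose(); print(o['tool_pos'],yaw(),o['joint_positions'])
im,K,P=shot('wrist'); print(P[:3,3])
for v in (0,170): [print(v,*t) for t in tags(im,K,P,v) if t[3][1]<280]
```

```text
[438.71590187  58.69649229 193.98480225] 100.15102666839167 [-0.04189822  0.23087064  1.77951721  0.00214598  1.14277443  1.35080322]
[518.03586093  72.43740018 351.00548784]
0 [441.6  59.4] 10.3 [59.9 28.4] [278. 186.]
0 [588.2  29. ] 4.6 [60.1 30.8] [340.  35.]
0 [566.1 188.7] 5.0 [47.8 31.7] [161.  28.]
0 [558.  315.6] 89.1 [28.4 21.8] [17. 11.]
170 [589.2  28.6] 4.5 [56.9 26.9] [340.  35.]
170 [567.2 190.1] 3.6 [45.5 26.4] [159.  27.]
170 [558.3 320.3] -4.0 [18.8 18. ] [11. 10.]
```

{"fn": "carry_out", "kwargs": {
  "rows": [
    [1.5, 0.3, -20, 0],
    [1.5, 0.3, -55, 0],
    [1.5, 0.3, -90, 0],
    [1.5, 0.3, -125, 0],
    [1.5, 0.3, -150, 0],
    [1.5, 0.3, -168, 0],
    [1.5, 0.3, -179, 0],
    [1.5, 0.3, -183.5, 0],
    [1.5, 0.3, -183.5, 0],
    [1.5, 0.3, -183.5, 0]
  ]
}}

```text
time: 43.53
tool_pos: [442.0, 58.6, 10.5]
tcp_rot: [-1.962, 1.56, 2.927]
contact_force: [0.7, 0.8, 0.5]
grip_width: 50.0
```

{"fn": "carry_out", "kwargs": {
  "hand": 0,
  "rows": [
    [0, 0, 0, 0],
    [0, 0, 0, 0],
    [0, 0, 0, 0],
    [0, 0, 0, 0],
    [0, 0, 0, 0],
    [0, 0, 0, 0],
    [0, 0, 0, 0]
  ]
}}

```text
time: 44.12
tool_pos: [442.4, 58.6, 11.0]
tcp_rot: [-1.984, 1.561, 2.905]
contact_force: [-1.1, -0.0, 6.0]
grip_width: 27.2
```

{"fn": "carry_out", "kwargs": {
  "rows": [
    [0, 0, 5, 0],
    [0, 0, 15, 0],
    [0, 0, 30, 0],
    [0, 0, 50, 0],
    [0, 0, 80, 0],
    [0, 0, 80, 0],
    [0, 0, 80, 0]
  ]
}}

```text
time: 44.7
tool_pos: [443.2, 58.6, 92.4]
tcp_rot: [-2.097, 1.564, 2.792]
contact_force: [-0.7, -0.4, -1.3]
grip_width: 27.7
```

Run:
```python
from h import *
o,T=pose(); print(o['tool_pos'],yaw(),o['joint_positions'],o['grip_width'])
im,K,P=shot('wrist'); np.savez('pics/w17.npz',im=im,K=K,P=P)
z=o['tool_pos'][2]-11.3; print(held(im,K,P,T,z)); H=hsv(im)
for u in (258,296): print([(v,H[v,u].tolist()) for v in range(196,240,4)])
```

```text
[443.2269725   58.5941483   92.35981979] 100.1257467381475 [-0.04167216  0.37530911  1.90833055  0.00251435  0.86396139  1.35074928] 27.657748146781334
(246, 308, np.float64(215.0), array([11.2, 26.5, -0.3]), [[11.2, 23.2, -16.6], [11.1, 28.2, 16.3]])
[(196, [18, 97, 121]), (200, [19, 98, 130]), (204, [19, 89, 135]), (208, [20, 98, 102]), (212, [18, 101, 98]), (216, [20, 155, 107]), (220, [20, 151, 108]), (224, [20, 149, 132]), (228, [19, 160, 107]), (232, [20, 157, 109]), (236, [22, 160, 107])]
[(196, [19, 97, 97]), (200, [20, 86, 192]), (204, [18, 95, 158]), (208, [17, 103, 87]), (212, [20, 88, 202]), (216, [20, 149, 106]), (220, [20, 148, 107]), (224, [20, 159, 128]), (228, [21, 154, 142]), (232, [20, 165, 141]), (236, [21, 153, 143])]
```

{"fn": "carry_out", "kwargs": {
  "rows": [
    [8, 1, 0, -1],
    [24, 4, 0, -2],
    [44, 8, 0, -3],
    [66, 12, 0, -4],
    [90, 16, 0, -5],
    [115, 20, 0, -5.6],
    [135, 23, 0, -5.6],
    [140.7, 24.2, -15, -5.6],
    [140.7, 24.2, -35, -5.6],
    [140.7, 24.2, -52, -5.6],
    [140.7, 24.2, -52, -5.6],
    [140.7, 24.2, -52, -5.6],
    [140.7, 24.2, -52, -5.6]
  ]
}}

```text
time: 45.83
tool_pos: [583.3, 82.8, 39.3]
tcp_rot: [-2.001, 1.562, 2.79]
contact_force: [0.2, 0.4, 0.5]
grip_width: 27.5
```

Run:
```python
from h import *
o,T=pose(); print(o['tool_pos'],yaw(),o['grip_width'],'need',np.array([583.9,82.8])-o['tool_pos'][:2],94.5-yaw())
```

```text
[583.34141892  82.82519772  39.3035934 ] 94.49986031480282 27.466309164347305 need [ 0.55858108 -0.02519772] 0.00013968519718332573
```

{"fn": "carry_out", "kwargs": {
  "rows": [
    [0.5, 0, 0, 0],
    [0.5, 0, -8, 0],
    [0.5, 0, -13, 0],
    [0.5, 0, -17, 0],
    [0.5, 0, -21, 0],
    [0.5, 0, -24, 0],
    [0.5, 0, -25.5, 0],
    [0.5, 0, -25.5, 0]
  ]
}}

```text
time: 46.5
tool_pos: [583.6, 82.8, 14.0]
tcp_rot: [-1.975, 1.561, 2.816]
contact_force: [-1.9, -0.3, 3.5]
grip_width: 27.3
```

{"fn": "carry_out", "kwargs": {
  "hand": 34,
  "rows": [
    [0, 0, 0, 0],
    [0, 0, 0, 0],
    [0, 0, 0, 0],
    [0, 0, 0, 0],
    [0, 0, 30, 0],
    [0, 0, 70, 0],
    [0, 0, 110, 0],
    [0, 0, 145, 0],
    [0, 0, 180, 0],
    [0, 0, 180, 0],
    [0, 0, 180, 0]
  ]
}}

```text
time: 47.42
tool_pos: [584.7, 82.9, 196.4]
tcp_rot: [-2.341, 1.566, 2.45]
contact_force: [-0.6, 0.1, -0.7]
grip_width: 33.7
```

Run:
```python
from h import *
o,T=pose(); print(o['tool_pos'],yaw(),o['joint_positions'])
im,K,P=shot('wrist'); np.savez('pics/w18.npz',im=im,K=K,P=P)
for v in (0,170): [print(v,*t) for t in tags(im,K,P,v) if t[3][1]<280]
```

```text
[584.73916252  82.85414665 196.4218949 ] 94.50897213234984 [0.00934442 0.48787339 1.37988885 0.00323996 1.27751083 1.50049617]
0 [573.  188.9] 4.6 [59.9 32.7] [175. 193.]
0 [582.1  82.6] 4.6 [60.9 28.8] [277. 193.]
0 [589.5  29.8] 4.3 [60.6 31.7] [329. 190.]
0 [579.1 319.4] -3.7 [59.2 35.3] [ 47. 177.]
170 [588.7  28.2] 4.6 [56.4 27.7] [330. 190.]
170 [578.3 323.5] -3.7 [57.  27.4] [ 44. 178.]
```

C is in at (582,82.6). Now A, gripped lengthwise; first a hover measurement.

{"fn": "carry_out", "kwargs": {
  "hand": 76,
  "rows": [
    [0, 15, 0, 7],
    [0, 35, 0, 14],
    [0, 55, 0, 21],
    [0, 80, 0, 28],
    [0, 105, 0, 35],
    [0, 130, 0, 42],
    [-2, 155, 0, 49],
    [-4, 180, 0, 56],
    [-6, 205, 0, 63],
    [-6.7, 225, 0, 70],
    [-6.7, 241, 0, 77],
    [-6.7, 241, 0, 81.7],
    [-6.7, 241, 0, 81.7],
    [-6.7, 241, 0, 81.7],
    [-6.7, 241, 0, 81.7]
  ]
}}

```text
time: 48.72
tool_pos: [576.6, 323.1, 193.0]
tcp_rot: [-2.129, 1.56, -2.199]
contact_force: [-0.1, 0.2, 1.6]
grip_width: 76.0
```

Run:
```python
from h import *
o,T=pose(); print(o['tool_pos'],yaw(),o['joint_positions'])
im,K,P=shot('wrist'); np.savez('pics/w19.npz',im=im,K=K,P=P); print(P[:3,3]); cv2.imwrite('pics/w19.png',im[:,:,::-1])
for v in (0,170): [print(v,*t) for t in tags(im,K,P,v) if t[3][1]<280]
```

```text
[576.62624009 323.11732176 193.02772433] 176.02224931916118 [ 0.39755066  0.62711737  1.1456153  -0.00553931  1.37782356  0.46803751]
[582.8040673  403.481225   350.20701349]
0 [577.7 326.4] -3.9 [57.6 30.4] [280. 187.]
170 [577.6 324.9] -3.9 [57.6 27.3] [280. 189.]
```

View pics/w19.png

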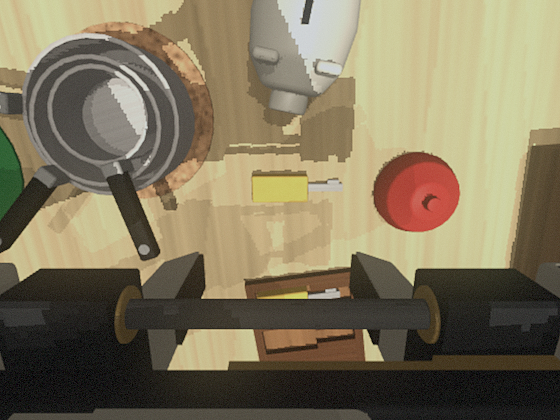

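Tag A at (280,187) is free, its key to the right. The S handle tip at (147,253) and the bell are clear of the jaws. Descending in two steps.

{"fn": "carry_out", "kwargs": {
  "rows": [
    [0.5, 1, -20, 0],
    [0.5, 1, -50, 0],
    [0.5, 1, -80, 0],
    [0.5, 1, -105, 0],
    [0.5, 1, -125, 0],
    [0.5, 1, -140, 0],
    [0.5, 1, -150, 0],
    [0.5, 1, -150, 0],
    [0.5, 1, -150, 0]
  ]
}}

```text
time: 49.52
tool_pos: [577.5, 323.7, 43.6]
tcp_rot: [-2.109, 1.561, -2.179]
contact_force: [0.5, -0.5, 0.5]
grip_width: 76.1
```

{"fn": "carry_out", "kwargs": {
  "rows": [
    [0, 0.5, -10, 0],
    [0, 0.5, -18, 0],
    [0, 0.5, -25, 0],
    [0, 0.5, -30, 0],
    [0, 0.5, -33, 0],
    [0, 0.5, -33, 0],
    [0, 0.5, -33, 0]
  ]
}}

```text
time: 50.1
tool_pos: [577.5, 324.3, 10.4]
tcp_rot: [-2.121, 1.561, -2.191]
contact_force: [0.5, -0.4, 0.1]
grip_width: 75.9
```

{"fn": "carry_out", "kwargs": {
  "hand": 0,
  "rows": [
    [0, 0, 0, 0],
    [0, 0, 0, 0],
    [0, 0, 0, 0],
    [0, 0, 0, 0],
    [0, 0, 0, 0],
    [0, 0, 0, 0],
    [0, 0, 0, 0]
  ]
}}

```text
time: 50.68
tool_pos: [577.7, 324.3, 10.8]
tcp_rot: [-2.082, 1.561, -2.152]
contact_force: [-0.4, 0.2, 2.2]
grip_width: 57.7
```

{"fn": "carry_out", "kwargs": {
  "rows": [
    [0, 0, 5, 0],
    [0, 0, 15, 0],
    [0, 0, 30, 0],
    [0, 0, 50, 0],
    [0, 0, 80, 0],
    [0, 0, 100, 0],
    [0, 0, 100, 0],
    [0, 0, 100, 0]
  ]
}}

```text
time: 51.35
tool_pos: [578.4, 324.6, 112.8]
tcp_rot: [-1.813, 1.564, -1.884]
contact_force: [-0.3, -0.6, -0.5]
grip_width: 57.6
```

Run:
```python
from h import *
o,T=pose(); print(o['tool_pos'],yaw(),o['joint_positions'],o['grip_width'])
im,K,P=shot('wrist'); np.savez('pics/w20.npz',im=im,K=K,P=P)
z=o['tool_pos'][2]-11; 
for zz in (z,z+16): print(held(im,K,P,T,zz,255,300))
H=hsv(im)
for u in (262,278,292): print([(v,H[v,u].tolist()) for v in range(216,276,4)])
```

```text
[578.395352   324.64621041 112.80059945] 175.9736213489195 [ 0.39863045  0.69390311  1.24852002 -0.00578008  1.20382683  0.47098449] 57.55706566546043
(255, 299, np.float64(239.0), array([10.9, 13.4, -0.4]), [[10.9, 13.4, -12.3], [10.9, 13.4, 11.6]])
(255, 299, np.float64(239.0), array([-5.1, 19.6, -0.4]), [[-5.1, 19.6, -11.1], [-5.2, 19.7, 10.4]])
[(216, [19, 93, 186]), (220, [18, 86, 192]), (224, [20, 87, 190]), (228, [20, 87, 191]), (232, [20, 88, 192]), (236, [20, 88, 191]), (240, [20, 155, 112]), (244, [19, 149, 113]), (248, [21, 154, 114]), (252, [19, 148, 121]), (256, [21, 157, 120]), (260, [20, 147, 120]), (264, [20, 152, 119]), (268, [20, 160, 118]), (272, [22, 166, 114])]
[(216, [20, 87, 193]), (220, [20, 87, 197]), (224, [21, 88, 195]), (228, [20, 83, 197]), (232, [20, 85, 197]), (236, [19, 86, 198]), (240, [20, 150, 109]), (244, [19, 155, 110]), (248, [20, 152, 116]), (252, [21, 159, 117]), (256, [20, 143, 118]), (260, [21, 154, 159]), (264, [20, 159, 122]), (268, [21, 155, 117]), (272, [21, 152, 119])]
[(216, [20, 85, 191]), (220, [19, 86, 192]), (224, [20, 85, 193]), (228, [20, 88, 192]), (232, [20, 86, 192]), (236, [20, 84, 191]), (240, [21, 149, 115]), (244, [20, 155, 107]), (248, [21, 153, 112]), (252, [19, 158, 116]), (256, [21, 157, 117]), (260, [21, 161, 117]), (264, [21, 156, 113]), (268, [21, 150, 119]), (272, [21, 159, 112])]
```

A is held lengthwise (57.6 mm), centred within 0.6 mm. Going to the last pocket.

{"fn": "carry_out", "kwargs": {
  "rows": [
    [0, -8, 0, 1],
    [0, -22, 0, 2],
    [0, -42, 0, 3],
    [0, -64, 0, 4],
    [0, -88, 0, 5],
    [0, -112, 0, 6],
    [0, -136, 0, 7],
    [0, -158, 0, 8],
    [-0.9, -176, 0, 8.5],
    [-0.9, -187.7, -10, 8.5],
    [-0.9, -187.7, -30, 8.5],
    [-0.9, -187.7, -52, 8.5],
    [-0.9, -187.7, -68, 8.5],
    [-0.9, -187.7, -73, 8.5],
    [-0.9, -187.7, -73, 8.5],
    [-0.9, -187.7, -73, 8.5]
  ]
}}

```text
time: 52.73
tool_pos: [576.4, 136.6, 37.8]
tcp_rot: [-2.163, 1.561, -2.085]
contact_force: [0.5, 0.4, -0.2]
grip_width: 57.3
```

Run:
```python
from h import *
o,T=pose(); print(o['tool_pos'],yaw(),o['grip_width'],'need',np.array([577.5,136.9])-o['tool_pos'][:2],4.5-yaw())
```

```text
[576.40090617 136.62454557  37.75944299] 4.4810593033878146 57.25494778814405 need [1.09909383 0.27545443] 0.018940696612185448
```

{"fn": "carry_out", "kwargs": {
  "rows": [
    [1.1, 0.3, 0, 0],
    [1.1, 0.3, -7, 0],
    [1.1, 0.3, -12, 0],
    [1.1, 0.3, -16, 0],
    [1.1, 0.3, -20, 0],
    [1.1, 0.3, -22, 0],
    [1.1, 0.3, -24, 0],
    [1.1, 0.3, -24, 0]
  ]
}}

```text
time: 53.4
tool_pos: [577.5, 136.9, 13.9]
tcp_rot: [-2.161, 1.561, -2.082]
contact_force: [-0.3, -0.5, -0.8]
grip_width: 57.1
```

{"fn": "carry_out", "kwargs": {
  "hand": 70,
  "rows": [
    [0, 0, 0, 0],
    [0, 0, 0, 0],
    [0, 0, 0, 0],
    [0, 0, 0, 0],
    [0, 0, 30, 0],
    [0, 0, 70, 0],
    [0, 0, 110, 0],
    [0, 0, 145, 0],
    [0, 0, 180, 0],
    [-40, 0, 200, 0],
    [-80, -20, 200, 0],
    [-80, -20, 200, 0],
    [-80, -20, 200, 0]
  ]
}}

```text
time: 54.48
tool_pos: [495.4, 116.4, 214.4]
tcp_rot: [-2.185, 1.56, -2.107]
contact_force: [1.1, -0.4, 0.2]
grip_width: 69.8
```

Run:
```python
from h import *
o,T=pose(); print(o['tool_pos'],yaw(),o['joint_positions'])
im,K,P=shot('wrist'); np.savez('pics/w21.npz',im=im,K=K,P=P)
for v in (0,170): [print(v,*t) for t in tags(im,K,P,v) if t[3][1]<280]
im2,K2,P2=shot('scene'); np.savez('pics/s21.npz',im=im2,K=K2,P=P2)
im3,K3,P3=shot('top'); np.savez('pics/t21.npz',im=im3,K=K3,P=P3)
```

```text
[495.40819909 116.40693957 214.44672769] 4.459719475044162 [ 0.08547045  0.32734519  1.58135025 -0.0090088   1.23901362  0.01056829]
0 [571.2  29. ] -85.3 [33.6 26.3] [337. 263.]
0 [580.7  83.8] 4.6 [61.1 32. ] [352. 220.]
0 [576.4 138.6] 4.6 [61.5 30.3] [356. 172.]
0 [572.1 189.2] 4.5 [60.9 29.8] [359. 122.]
170 [570.5  26.5] -85.3 [25.9 19.2] [336. 266.]
170 [582.2  82.2] 4.6 [57.4 26.2] [353. 222.]
170 [577.5 137.1] 4.6 [57.3 27.2] [356. 173.]
170 [588.9 191. ] -85.5 [26.8 26. ] [375. 122.]
```

All four tags are in their pockets. Final look at the pans and tray.

{"fn": "carry_out", "kwargs": {
  "rows": [
    [-5, 30, 10, 0],
    [-10, 65, 30, 0],
    [-15, 100, 50, 0],
    [-20, 130, 60, 0],
    [-25, 160, 60, 0],
    [-25, 180, 60, 0],
    [-25, 180, 60, 0],
    [-25, 180, 60, 0]
  ]
}}

```text
time: 55.3
tool_pos: [474.3, 298.3, 273.0]
tcp_rot: [-2.091, 1.561, -2.01]
contact_force: [-0.5, -0.7, 0.5]
grip_width: 69.9
```

Run:
```python
from h import *
o,T=pose(); print(o['tool_pos'],yaw())
im,K,P=shot('wrist'); np.savez('pics/w22.npz',im=im,K=K,P=P)
s,K2,P2=shot('scene'); np.savez('pics/s22.npz',im=s,K=K2,P=P2)
print('pans px scene',proj(K2,P2,[[432,405,60],[603,111,11]]))
a=cv2.resize(im[:290,60:500,::-1],(800,527)) ; b=cv2.resize(s[270:400,320:480,::-1],(480,390))
cv2.imwrite('pics/f1.png',np.hstack([cv2.resize(a,(500,330)),cv2.resize(b,(300,244))if 0 else cv2.resize(np.vstack([b,np.zeros((138,480,3),np.uint8)]),(300,330))]))
```

```text
[474.27926893 298.30487723 272.99827426] 4.593164723734403
pans px scene [[406.01728828 333.16460701]
 [269.61067596 274.53428243]]
```

View pics/f1.png

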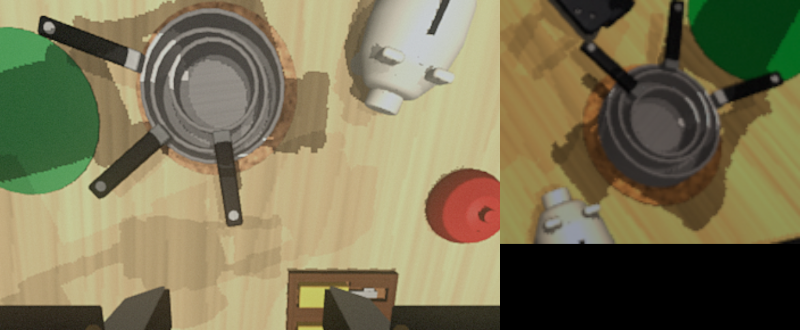

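The wrist view (left) and scene view (right) show the pans concentric and the handles fanned. I'll triangulate the handle-tip studs for height and tilt; the dot pixels in the crop are S (234,216), M (99,186) and L (49,26).

Run:
```python
from h import *
d=np.load('pics/w22.npz'); s=np.load('pics/s22.npz')
def dot(im,p,r=4):
    u,v=np.round(p).astype(int); g=cv2.cvtColor(im,cv2.COLOR_RGB2GRAY).astype(float)[v-r:v+r+1,u-r:u+r+1]; i=np.unravel_index(g.argmax(),g.shape); return np.array([u-r+i[1],v-r+i[0]],float)
W={'s':(234,216),'m':(99,186),'l':(49,26)}; S={'s':(89,46),'m':(178,5),'l':(275,78)}
tip={}
for n in 'lms':
    a=np.array(W[n])/1.136+[60,0]; b=np.array(S[n])/1.875+[320,270]
    Ms=[x['K']@np.linalg.inv(x['P'])[:3] for x in (d,s)]
    X=cv2.triangulatePoints(Ms[0],Ms[1],a[:,None],b[:,None])[:,0]; X=X[:3]/X[3]; tip[n]=X
    print(n,'stud',X.round(1),'expected z',PAN[n][1]+17+{'l':4,'m':8,'s':12}[n], 'reproj err',np.round(proj(d['K'],d['P'],X)-a,1))
for p,q in ('lm','ls','ms'): print(p,q,np.linalg.norm(tip[p][:2]-tip[q][:2]).round())
im,K,P=d['im'],d['K'],d['P']
print('L',hsolve(im,K,P,(90,175,10,65),'l',4,(-1,.3))[:3]);print('M',hsolve(im,K,P,(135,210,108,175),'m',8,(-1,-1))[:3]);print('S',hsolve(im,K,P,(245,275,118,202),'s',12,(.2,-1))[:3])
```

```text
l stud [296.2 442.1  79.6] expected z 77 reproj err [[-1.9 -0.6]]
m stud [346.7 317.8 112.6] expected z 79 reproj err [[-0.2  0.8]]
s stud [461.4 297.3  94. ] expected z 81 reproj err [[-0.1  0.4]]
l m 134.0
l s 220.0
m s 117.0
L (array([433.0656897 , 405.31825306]), 165.48651885986328, array([74.7, 15.6]))
M (array([433.16048711, 402.66568304]), 222.49778747558594, array([85.7, 17.3]))
S (array([435.17222097, 409.31759391]), 282.342809677124, array([77.4, 15.7]))
```

M's stud reading (z≈113, expected 79) disagrees with the rest, and the scene pixel I used sits at the crop edge. I'll recheck numerically: find the studs in the scene image along each wrist ray, and look again from another viewpoint.

Run:
```python
from h import *
d=np.load('pics/w22.npz'); s=np.load('pics/s22.npz'); W={'s':(234,216),'m':(99,186),'l':(49,26)}
gw=cv2.cvtColor(d['im'],cv2.COLOR_RGB2GRAY).astype(float); gs=cv2.cvtColor(s['im'],cv2.COLOR_RGB2GRAY)
for n in 'lms':
    a=np.array(W[n])/1.136+[60,0]; u,v=np.round(a).astype(int); win=gw[v-7:v+8,u-7:u+8]
    blur=cv2.GaussianBlur(win,(3,3),0); i=np.unravel_index(blur.argmax(),blur.shape); a2=np.array([u-7+i[1],v-7+i[0]],float)
    print(n,a.round(1),a2, 'max',blur.max())
    for z in (70,80,90,100,110,120):
        p=proj(s['K'],s['P'],cast(d['K'],d['P'],a,z))[0]; q=np.round(p).astype(int); print('   z',z,p.round(1),gs[q[1]-2:q[1]+3,q[0]-2:q[0]+3].max(),gs[q[1],q[0]])
print(gs[262:285,408:424])
```

```text
l [103.1  22.9] [110.  16.] max 182.75
   z 70 [465.8 313. ] 120 82
   z 80 [465.4 312.1] 120 108
   z 90 [465.  311.1] 120 106
   z 100 [464.6 310.2] 120 55
   z 110 [464.1 309.2] 115 18
   z 120 [463.7 308.2] 90 46
m [147.1 163.7] [140. 171.] max 192.5
   z 70 [412.9 274.1] 71 48
   z 80 [413.4 273.9] 71 48
   z 90 [414.  273.7] 71 67
   z 100 [414.5 273.5] 71 68
   z 110 [415.  273.2] 71 71
   z 120 [415.6 273. ] 123 58
s [266.  190.1] [264. 191.] max 188.0
   z 70 [364.2 296.3] 105 4
   z 80 [365.6 295.7] 114 35
   z 90 [367. 295.] 115 101
   z 100 [368.5 294.4] 115 113
   z 110 [370.  293.8] 125 74
   z 120 [371.5 293.1] 125 91
[[142 138 139 142 142 143 144 145 145 144 141 139 138 135 124 103]
 [145 140 137 139 142 143 143 144 145 146 144 141 139 138 109  83]
 [147 145 140 136 140 141 142 142 144 145 145 143 140 126  92  71]
 [147 147 145 140 137 140 142 143 142 143 145 145 144 110  80  67]
 [145 147 147 144 139 138 140 143 143 143 145 145 145 106  74  68]
 [142 145 147 146 143 139 137 141 143 142 144 144 128  93  69  68]
 [138 143 146 147 146 143 138 138 141 143 142 143 120  88
[... 382 characters left out ...]
  30 119 119  86  68  69  69]
 [143 126  69   5   7  27  44  51  37  34 123 122  89  70  69  70]
 [141 120  62   5  11  10  19  22  12  35 125 117  86  70  69  69]
 [139 118  61   6  10   9   9   9   9  34 125 115  84  68  69  69]
 [137 104  47   5   9   9   9  10  10  54 127 100  70  69  71  69]
 [134  88  26   6   9  11   7  10   9  58 125 131  91  66  70  71]
 [133  82  16   8   9   9   8   7   9  78 127 142 100  68  70  57]
 [132  81  19   7   8   8  11  10   9  84 126 139 101  74  69  51]
 [133  78  10   6  10   9   9  10   6  84 125 136 100  75  69  51]
 [137  79   4   7   8   9   9   8   8  71  95  99  95  69  48  42]
 [124  67   7  10  10   9   8   8   6  67  78  77  82  57  37  37]]
```

{"fn": "carry_out", "kwargs": {
  "rows": [
    [-15, -10, 10, 7],
    [-30, -20, 10, 14],
    [-45, -25, 10, 21],
    [-60, -30, 10, 28],
    [-75, -35, 10, 35],
    [-85, -35, 10, 42],
    [-95, -35, 10, 49],
    [-100, -35, 10, 56],
    [-105, -35, 10, 63],
    [-105, -35, 10, 70],
    [-105, -35, 10, 77],
    [-105, -35, 10, 84],
    [-105, -35, 10, 90],
    [-105, -35, 10, 90],
    [-105, -35, 10, 90]
  ]
}}

```text
time: 56.65
tool_pos: [369.8, 260.9, 283.3]
tcp_rot: [-2.084, 1.56, -0.44]
contact_force: [-0.8, 0.2, 0.1]
grip_width: 70.0
```

Run:
```python
from h import *
o,T=pose(); print(o['tool_pos'],yaw())
im,K,P=shot('wrist'); np.savez('pics/w23.npz',im=im,K=K,P=P)
d=np.load('pics/w22.npz'); W={'s':(234,216),'m':(99,186),'l':(49,26)}; g=cv2.cvtColor(im,cv2.COLOR_RGB2GRAY)
for n in 'lms':
    a=np.array(W[n])/1.136+[60,0]
    for z in range(60,130,6):
        p=proj(K,P,cast(d['K'],d['P'],a,z))[0]; q=np.round(p).astype(int)
        if 4<q[1]<415 and 4<q[0]<555: print(n,'z',z,p.round(1),g[q[1]-2:q[1]+3,q[0]-2:q[0]+3].max(),g[q[1],q[0]])
```

```text
[369.75635767 260.9250129  283.34190226] 94.17606894367994
l z 60 [451.3 121.8] 63 63
l z 66 [452.4 124.7] 117 52
l z 72 [453.6 127.7] 121 115
l z 78 [454.7 130.8] 123 119
l z 84 [456.  133.9] 193 78
l z 90 [457.2 137.2] 198 172
l z 96 [458.5 140.5] 195 190
l z 102 [459.8 143.9] 195 193
l z 108 [461.2 147.5] 192 186
l z 114 [462.6 151.1] 185 179
l z 120 [464.1 154.9] 190 182
l z 126 [465.6 158.8] 190 185
m z 60 [323.3 147.8] 126 121
m z 66 [324.7 150.6] 122 106
m z 72 [326.3 153.4] 122 104
m z 78 [327.8 156.3] 76 49
m z 84 [329.4 159.3] 55 44
m z 90 [331.  162.4] 125 92
m z 96 [332.7 165.6] 125 120
m z 102 [334.4 168.8] 123 114
m z 108 [336.2 172.2] 72 51
m z 114 [338.  175.7] 54 43
m z 120 [339.9 179.3] 52 45
m z 126 [341.9 183. ] 53 38
s z 60 [295.5 255.5] 186 156
s z 66 [296.9 257.8] 156 52
s z 72 [298.4 260. ] 67 60
s z 78 [299.8 262.4] 132 60
s z 84 [301.3 264.8] 169 130
s z 90 [302.9 267.3] 169 159
s z 96 [304.5 269.9] 195 103
s z 102 [306.2 272.5] 193 193
s z 108 [307.9 275.2] 187 183
s z 114 [309.6 278. ] 187 182
s z 120 [311.5 280.9] 186 180
s z 126 [313.3 283.9] 187 183
```

The second viewpoint agrees for L (stud z≈77) but puts M's stud about 18 mm too high and S's about 7 mm too high. So M is jammed tilted, with its handle end up. I'll press it down with closed fingertips at the handle root.

{"fn": "carry_out", "kwargs": {
  "hand": 0,
  "rows": [
    [1, 15, 0, 7],
    [3, 35, 0, 14],
    [5, 55, 0, 21],
    [6, 75, 0, 28],
    [7.5, 89.3, 0, 35],
    [7.5, 89.3, -35, 40],
    [7.5, 89.3, -70, 40],
    [7.5, 89.3, -105, 40],
    [7.5, 89.3, -135, 40],
    [7.5, 89.3, -155, 40],
    [7.5, 89.3, -170, 40],
    [7.5, 89.3, -170, 40],
    [7.5, 89.3, -170, 40]
  ]
}}

```text
time: 57.78
tool_pos: [377.2, 350.1, 113.0]
tcp_rot: [-2.144, 1.562, 0.196]
contact_force: [0.6, 0.5, 0.8]
grip_width: 0.4
```

{"fn": "carry_out", "kwargs": {
  "rows": [
    [0, 0, -5, 0],
    [0, 0, -10, 0],
    [0, 0, -14, 0],
    [0, 0, -17, 0],
    [0, 0, -17, 0]
  ]
}}

```text
time: 58.2
tool_pos: [377.0, 349.9, 95.6]
tcp_rot: [-2.172, 1.562, 0.167]
contact_force: [0.1, -0.4, -0.7]
grip_width: 0.6
```

{"fn": "carry_out", "kwargs": {
  "rows": [
    [0, 0, -2, 0],
    [0, 0, -4, 0],
    [0, 0, -6, 0],
    [0, 0, -6, 0]
  ]
}}

```text
time: 58.53
tool_pos: [376.9, 349.8, 90.0]
tcp_rot: [-2.185, 1.562, 0.155]
contact_force: [-0.9, -1.3, 6.9]
grip_width: 0.6
```

{"fn": "carry_out", "kwargs": {
  "rows": [
    [0, 0, -2, 0],
    [0, 0, -4, 0],
    [0, 0, -6, 0],
    [0, 0, -6, 0]
  ]
}}

```text
time: 58.87
tool_pos: [375.5, 348.3, 87.3]
tcp_rot: [-2.528, 1.564, -0.188]
contact_force: [-13.4, -13.6, 40.5]
grip_width: 0.5
```

{"fn": "carry_out", "kwargs": {
  "rows": [
    [0, 0, -1.5, 0],
    [0, 0, -3, 0],
    [0, 0, -4, 0],
    [0, 0, -4, 0]
  ]
}}

```text
time: 59.2
tool_pos: [375.2, 347.7, 87.0]
tcp_rot: [-2.535, 1.563, -0.194]
contact_force: [-9.9, -9.7, 37.6]
grip_width: 0.4
```

Contact came at z≈90 and was firm at 87 with 40 N, against 79 when seated, so pressing alone does not seat it. Backing off to measure handle inclinations from two new viewpoints.

{"fn": "carry_out", "kwargs": {
  "rows": [
    [0, 0, 20, 0],
    [0, 0, 55, 0],
    [0, 0, 95, 0],
    [0, 0, 135, 0],
    [0, -20, 170, -7],
    [-5, -45, 185, -14],
    [-7, -70, 185, -21],
    [-7, -90, 185, -28],
    [-7, -90, 185, -35],
    [-7, -90, 185, -40],
    [-7, -90, 185, -40],
    [-7, -90, 185, -40]
  ]
}}

```text
time: 60.2
tool_pos: [368.1, 257.7, 272.0]
tcp_rot: [-2.527, 1.563, -0.881]
contact_force: [-0.3, 0.2, 0.5]
grip_width: 0.3
```

```bash
cat > m.py <<'E'
from h import *
def bars(im,K,P,guess):
    """per pan: pixel midpoints of the inner and outer end of the black bar, seeded by guessed world ends"""
    H=hsv(im); m=((H[...,2]<75)&(H[...,1]<120)).astype(np.uint8); m=cv2.morphologyEx(m,cv2.MORPH_OPEN,np.ones((3,3))); r={}
    for n,(i,o) in guess.items():
        pi,po=proj(K,P,[i,o]); k=np.zeros_like(m); cv2.line(k,tuple(map(int,pi)),tuple(map(int,po)),1,26)
        b=blobs(cv2.morphologyEx(m*k,cv2.MORPH_CLOSE,np.ones((5,5))),80)
        if not b: continue
        c=max(b,key=cv2.contourArea); q=cv2.boxPoints(cv2.minAreaRect(c)); d=np.linalg.norm(q-po,axis=1); j=np.argsort(d)
        r[n]=(q[j[2:]].mean(0),q[j[:2]].mean(0),min(cv2.minAreaRect(c)[1]))
    return r
def ends(h,ax,hd,zb):
    g={}
    for n in 'lms':
        e=np.array([np.cos(np.radians(hd[n])),np.sin(np.radians(hd[n]))]); z=PAN[n][1]+17+zb[n]
        g[n]=(np.r_[ax[n]+e*(PAN[n][2]-75),z],np.r_[ax[n]+e*PAN[n][2],z])
    return g
G=ends(None,dict(l=np.array([432.5,405]),m=np.array([431,403]),s=np.array([435,408])),dict(l=165.3,m=223.5,s=282.3),dict(l=4,m=20,s=16))
def tri(views):
    bs=[bars(*v,G) for v in views]
    for n in 'lms':
        if not all(n in b for b in bs): print(n,'missing',[n in b for b in bs]); continue
        Xs=[]
        for k in (0,1):
            A=[];B=[]
            for v,b in zip(views,bs):   # least-squares ray intersection
                px=b[n][k]; d=np.r_[px,1]@np.linalg.inv(v[1]).T@v[2][:3,:3].T; d/=np.linalg.norm(d); M=np.eye(3)-np.outer(d,d); A.append(M);B.append(M@v[2][:3,3])
            X=np.linalg.solve(sum(A),sum(B)); Xs.append(X); e=[np.linalg.norm(proj(v[1],v[2],X)[0]-b[n][k]).round(1) for v,b in zip(views,bs)]
            print(n,('inner','outer')[k],X.round(1),'err',e)
        dz=Xs[1]-Xs[0]; print('   len',np.linalg.norm(dz).round(1),'tilt',np.arcsin(dz[2]/np.linalg.norm(dz)).round(3),'expect top z',PAN[n][1]+17+{'l':4,'m':8,'s':12}[n])
def ld(f): d=np.load(f'pics/{f}.npz'); return d['im'],d['K'],d['P']
E
python3 - <<'E'
from m import *
o,T=pose(); print(o['tool_pos'],yaw())
v=shot('wrist'); np.savez('pics/w24.npz',im=v[0],K=v[1],P=v[2])
print('before press'); tri([ld('w22'),ld('w23')]); print('w22+w24'); tri([ld('w22'),ld('w24')])
E
```

```text
[368.14449654 257.71577272 272.0107904 ] 94.28923404984577
before press
l inner [364.2 419.6  80.3] err [np.float64(5.9), np.float64(4.8)]
l outer [286.2 443.2  75. ] err [np.float64(0.4), np.float64(0.3)]
   len 81.7 tilt -0.064 expect top z 77
m inner [388.  360.8  87.4] err [np.float64(0.5), np.float64(0.4)]
m outer [339.8 313.3 109.5] err [np.float64(1.2), np.float64(1.2)]
   len 71.2 tilt 0.316 expect top z 79
s inner [446.6 360.8  85.9] err [np.float64(1.2), np.float64(1.0)]
s outer [459.9 307.3  51.4] err [np.float64(17.2), np.float64(15.3)]
   len 65.0 tilt -0.559 expect top z 81
w22+w24
l inner [360.3 423.3  73.5] err [np.float64(2.0), np.float64(1.7)]
l outer [285.9 442.9  73.4] err [np.float64(1.4), np.float64(1.2)]
   len 77.0 tilt -0.002 expect top z 77
m inner [388.3 361.2  89.3] err [np.float64(0.8), np.float64(0.7)]
m outer [340.9 313.5 111.8] err [np.float64(0.9), np.float64(0.9)]
   len 70.9 tilt 0.323 expect top z 79
s inner [444.2 365.   92.5] err [np.float64(3.9), np.float64(3.3)]
s outer [462.3 300.8  71.2] err [np.float64(26.4), np.float64(24.1)]
   len 70.0 tilt -0.309 expect top z 81
```

Run:
```python
from m import *
s=ld('s22')
for f in ('w22','w24'):
    v=ld(f); b=bars(*v,G); g=cv2.cvtColor(v[0],cv2.COLOR_RGB2GRAY).astype(np.float32)
    for n in 'ms':
        i,o,w=b[n]; 
        if n=='s': i,o=[proj(v[1],v[2],x)[0] for x in G['s']]
        u=(o-i)/np.linalg.norm(o-i); t=np.arange(-14,np.linalg.norm(o-i)+16,1.0); p=i+t[:,None]*u
        pr=cv2.remap(g,p[:,0].astype(np.float32)[None],p[:,1].astype(np.float32)[None],cv2.INTER_LINEAR)[0]
        print(f,n,'i',i.round(1),'o',o.round(1),'w',round(w,1),'L',round(np.linalg.norm(o-i),1)); print(' '.join(f'{int(a)}' for a in pr))
        nn=np.array([-u[1],u[0]])
        for fr in (.15,.5,.85):
            q=i+(o-i)*fr+np.arange(-14,15)[:,None]*nn; pr=cv2.remap(g,q[:,0].astype(np.float32)[None],q[:,1].astype(np.float32)[None],cv2.INTER_LINEAR)[0]; print('  across',fr,' '.join(f'{int(a)}' for a in pr))
```

```text
w22 m i [197.1 121.1] o [141.9 169.1] w 17.0 L 73.1
93 121 97 74 95 123 130 126 123 126 121 122 123 110 71 47 50 54 50 49 50 51 49 57 54 53 51 50 50 52 47 53 54 56 50 48 53 55 52 51 51 52 53 53 53 52 52 53 51 50 54 50 53 51 54 55 53 55 58 54 50 54 57 52 54 55 56 57 57 57 58 58 55 56 82 120 122 121 120 120 121 124 120 87 61 56 54 47 151 192 190 191 193 194 193 194 194 193 191 191 187 184 184 187
  across 0.15 152 155 155 156 159 132 53 38 47 49 53 54 53 50 53 53 49 51 49 48 47 42 54 104 130 127 129 125 122
  across 0.5 158 159 159 160 160 123 63 45 51 55 49 54 56 52 52 54 54 52 50 50 47 42 71 119 132 130 129 129 129
  across 0.85 181 180 182 186 178 116 53 54 57 58 79 106 118 122 122 125 128 116 94 56 48 50 111 175 185 184 183 183 183
w22 s i [254.9 127.2] o [265.6 198.9] w 15.3 L 72.5
122 115 117 129 128 127 126 124 125 123 120 89 46 52 49 51 52 53 51 56 57 55 56 54 56 55 57 56 56 58 55 52 65 75 68 55 53 56 61 58 57 57 60 69 69 69 65 70 71 68 69 73 71 67 75 75 75 71 73 73 72 72 73 73 72 71 71 71 68 69 71 70 113 173 190 187 185 185 187 190 178 116 70 75 67 69 107 153 169 170 170 171 1
[... 1001 characters left out ...]
 51 44 37 74 123 137 132 131 132 129
w24 s i [362.4 263.6] o [296.6 271.7] w 22.3 L 66.4
78 77 122 166 178 178 178 177 179 183 160 85 43 47 50 54 53 49 50 52 49 48 51 53 54 50 45 50 52 50 50 50 51 53 52 51 47 47 48 50 48 48 51 48 47 49 48 45 49 49 44 40 42 45 41 45 44 38 46 43 41 43 42 41 38 41 38 48 45 45 48 40 39 39 40 42 39 44 46 43 42 41 42 34 48 43 39 44 45 35 36 50 78 88 75 49 37
  across 0.15 35 36 30 38 39 39 34 36 39 35 40 45 48 53 54 52 50 51 50 43 39 44 42 50 82 85 79 78 76
  across 0.5 32 36 39 35 35 40 42 39 37 38 40 36 39 41 45 50 49 45 46 44 45 39 47 108 166 180 172 168 166
  across 0.85 32 35 32 35 35 37 38 40 37 37 36 38 37 43 45 41 49 69 86 87 87 86 84 82 86 121 171 189 191
```

```bash
cat >> m.py <<'E'
def prof(v,n,i,o,ext=16):
    """inner border (lug/black) and stud centre pixel along bar line i->o"""
    g=cv2.cvtColor(v[0],cv2.COLOR_RGB2GRAY).astype(np.float32); L=np.linalg.norm(o-i); u=(o-i)/L; t=np.arange(-16,L+ext,.5); p=i+t[:,None]*u
    pr=cv2.remap(g,p[:,0].astype(np.float32)[None],p[:,1].astype(np.float32)[None],cv2.INTER_LINEAR)[0]; d=pr<80
    lab=np.flatnonzero(np.diff(d.astype(int))); runs=[(a,b) for a,b in zip(np.r_[0,lab+1],np.r_[lab+1,len(d)]) ]
    dark=[r for r in runs if d[r[0]] and r[1]-r[0]>40]; 
    if not dark: return None
    r=max(dark,key=lambda r:r[1]-r[0]); nx=[q for q in runs if q[0]==r[1]]
    return i+t[r[0]]*u, i+(t[nx[0][0]]+t[min(nx[0][1],len(t)-1)])/2*u if nx else None, (nx[0][1]-nx[0][0])/2 if nx else None
def isect(views,px):
    A=[];B=[]
    for v,p in zip(views,px):
        d=np.r_[p,1]@np.linalg.inv(v[1]).T@v[2][:3,:3].T; d/=np.linalg.norm(d); M=np.eye(3)-np.outer(d,d); A.append(M);B.append(M@v[2][:3,3])
    X=np.linalg.solve(sum(A),sum(B)); return X,[float(np.linalg.norm(proj(v[1],v[2],X)[0]-p).round(1)) for v,p in zip(views,px)]
def report(views,Gx=None,zt={'l':77,'m':79,'s':81}):
    bs=[bars(*v,Gx or G) for v in views]
    for n in 'lms':
        if not all(n in b for b in bs): print(n,'no bar'); continue
        pf=[prof(v,n,b[n][0],b[n][1]) for v,b in zip(views,bs)]
        if any(q is None or q[1] is None for q in pf): print(n,'no profile',pf); continue
        a,ea=isect(views,[q[0] for q in pf]); s,es=isect(views,[q[1] for q in pf]); d=s-a
        print(n,'inner',a.round(1),ea,'stud',s.round(1),es,'studpx',[q[2] for q in pf],'len',np.linalg.norm(d).round(1),'tilt',np.arcsin(d[2]/np.linalg.norm(d)).round(3),'heading',(np.degrees(np.arctan2(d[1],d[0]))%360).round(1),'nominal z',zt[n])
E
python3 - <<'E'
from m import *
print('w22+w24'); report([ld('w22'),ld('w24')]); print('w22+w23'); report([ld('w22'),ld('w23')])
E
```

```text
w22+w24
l inner [359.2 424.   72.2] [1.5, 1.3] stud [294.8 440.5  73.7] [1.6, 1.3] studpx [np.float64(11.0), np.float64(5.0)] len 66.5 tilt 0.021 heading 165.6 nominal z 77
m inner [388.3 361.2  89.3] [0.8, 0.7] stud [341.5 315.7  95.9] [0.1, 0.1] studpx [np.float64(9.5), np.float64(9.0)] len 65.5 tilt 0.1 heading 224.2 nominal z 79
s no profile [(array([255.35134888, 124.60810852]), None, None), (array([365.46080577, 264.97445939]), array([283.80844775, 274.8716992 ]), np.float64(1.5))]
w22+w23
l inner [358.8 423.9  70.1] [2.0, 1.6] stud [295.2 440.6  75.2] [0.9, 0.8] studpx [np.float64(11.0), np.float64(8.0)] len 65.9 tilt 0.078 heading 165.2 nominal z 77
m inner [388.  360.8  87.4] [0.5, 0.4] stud [340.7 315.6  94.1] [0.4, 0.4] studpx [np.float64(9.5), np.float64(8.0)] len 65.8 tilt 0.103 heading 223.7 nominal z 79
s no profile [(array([255.35134888, 124.60810852]), None, None), (array([357.5, 258.5]), array([286.75, 258.5 ]), np.float64(15.0))]
```

M is tilted about 0.10 rad, handle end up: top z is 89 at the root and 96 at the stud, against 79 nominal. I'll regrip M's handle, lift slightly, shift it inwards and lower it.

{"fn": "carry_out", "kwargs": {
  "hand": 50,
  "rows": [
    [0, 15, 0, 7],
    [0, 35, 0, 14],
    [0, 55, 0, 21],
    [0, 75, 0, 28],
    [0.8, 84.7, 0, 35],
    [0.8, 84.7, -35, 39.9],
    [0.8, 84.7, -70, 39.9],
    [0.8, 84.7, -105, 39.9],
    [0.8, 84.7, -140, 39.9],
    [0.8, 84.7, -170, 39.9],
    [0.8, 84.7, -192, 39.9],
    [0.8, 84.7, -206, 39.9],
    [0.8, 84.7, -206, 39.9],
    [0.8, 84.7, -206, 39.9]
  ]
}}

```text
time: 61.42
tool_pos: [368.6, 342.6, 65.5]
tcp_rot: [-2.715, 1.564, -0.371]
contact_force: [0.1, 0.1, 0.4]
grip_width: 50.2
```

{"fn": "carry_out", "kwargs": {
  "hand": 0,
  "rows": [
    [0, 0, 0, 0],
    [0, 0, 0, 0],
    [0, 0, 0, 0],
    [0, 0, 0, 0],
    [0, 0, 0, 0],
    [0, 0, 0, 0],
    [0, 0, 0, 0]
  ]
}}

```text
time: 62.0
tool_pos: [368.8, 342.7, 65.9]
tcp_rot: [-2.644, 1.563, -0.3]
contact_force: [-1.2, 0.5, 2.5]
grip_width: 15.7
```

{"fn": "carry_out", "kwargs": {
  "rows": [
    [0, 0, 2, 0],
    [0, 0, 4, 0],
    [2, 2, 5, 0],
    [4, 4, 5, 0],
    [5, 5, 5, 0],
    [5, 5, 5, 0],
    [5, 5, 5, 0]
  ]
}}

```text
time: 62.58
tool_pos: [373.7, 347.6, 70.6]
tcp_rot: [-2.703, 1.564, -0.359]
contact_force: [-0.4, 0.0, -2.8]
grip_width: 15.9
```

{"fn": "carry_out", "kwargs": {
  "rows": [
    [0, 0, -3, 0],
    [0, 0, -6, 0],
    [0, 0, -9, 0],
    [0, 0, -9, 0]
  ]
}}

```text
time: 62.92
tool_pos: [373.2, 347.3, 61.2]
tcp_rot: [-2.831, 1.564, -0.486]
contact_force: [-2.9, -2.1, 2.7]
grip_width: 15.8
```

{"fn": "carry_out", "kwargs": {
  "rows": [
    [0, 0, -2, 0],
    [0, 0, -4, 0],
    [0, 0, -4, 0]
  ]
}}

```text
time: 63.17
tool_pos: [373.1, 347.2, 56.9]
tcp_rot: [-2.897, 1.564, -0.553]
contact_force: [-2.6, -3.7, 3.1]
grip_width: 16.0
```

{"fn": "carry_out", "kwargs": {
  "rows": [
    [0, 0, -1.5, 0],
    [0, 0, -3, 0],
    [0, 0, -3, 0]
  ]
}}

```text
time: 63.42
tool_pos: [373.2, 347.2, 54.5]
tcp_rot: [-2.824, 1.564, -0.479]
contact_force: [-3.0, -4.4, 9.9]
grip_width: 15.7
```

{"fn": "carry_out", "kwargs": {
  "rows": [
    [0, 0, -1, 0],
    [0, 0, -2, 0],
    [0, 0, -2, 0]
  ]
}}

```text
time: 63.67
tool_pos: [373.1, 347.1, 54.3]
tcp_rot: [-2.767, 1.564, -0.422]
contact_force: [-7.9, -6.6, 22.1]
grip_width: 15.9
```

{"fn": "carry_out", "kwargs": {
  "rows": [
    [-1, -1, 0.5, 0],
    [-2, -2, 1, 0],
    [-3, -3, 1, 0],
    [-3, -3, 1, 0]
  ]
}}

```text
time: 64.0
tool_pos: [370.5, 344.5, 55.2]
tcp_rot: [-2.618, 1.563, -0.274]
contact_force: [0.3, 0.5, -0.2]
grip_width: 15.8
```

{"fn": "carry_out", "kwargs": {
  "hand": 40,
  "rows": [
    [0, 0, 0, 0],
    [0, 0, 0, 0],
    [0, 0, 0, 0],
    [0, 0, 0, 0],
    [0, 0, 0, 0],
    [0, 0, 30, 0],
    [0, 0, 65, 0],
    [0, 0, 100, 0],
    [0, 0, 140, 0],
    [0, 0, 180, 0],
    [0, 0, 215, 0],
    [0, 0, 215, 0],
    [0, 0, 215, 0]
  ]
}}

```text
time: 65.08
tool_pos: [371.2, 344.9, 272.2]
tcp_rot: [-2.292, 1.559, 0.053]
contact_force: [-0.3, -0.2, -0.1]
grip_width: 40.0
```

Run:
```python
from m import *
o,T=pose(); print(o['tool_pos'],yaw())
v=shot('wrist'); np.savez('pics/w25.npz',im=v[0],K=v[1],P=v[2])
im,K,P=v
for z in ({'m':8,'s':12},{'m':15,'s':16}):
    print(z,'M',hsolve(im,K,P,tuple(int(x) for x in np.r_[(lambda q:(q[:,0].min()-14,q[:,0].max()+14,q[:,1].min()-4,q[:,1].max()+12))(proj(K,P,G['m']))]),'m',z['m'],(-1,-1))[:3])
b=bars(*v,G)
for n in b: print(n,prof(v,n,b[n][0],b[n][1]))
```

```text
[371.23870033 344.93118234 272.19691453] 134.33093891342205
{'m': 8, 's': 12} M (array([434.06011749, 407.20274864]), 224.51062393188477, array([76.8, 14.3]))
{'m': 15, 's': 16} M (array([433.07179165, 406.2703594 ]), 224.51063537597656, array([75.3, 14.1]))
l (array([334.22025666, 226.91106141]), array([388.11446257, 197.80819029]), np.float64(7.5))
m (array([278.5, 211.5]), array([278.5 , 165.75]), np.float64(0.5))
s (array([243.98129889, 245.27501714]), array([194.70849292, 217.11913961]), np.float64(5.0))
```

{"fn": "carry_out", "kwargs": {
  "rows": [
    [5, -2, 0, -7],
    [10, -5, 0, -14],
    [16, -8, 0, -21],
    [22, -10, 0, -28],
    [28, -13, 0, -35],
    [34, -15, 0, -42],
    [40, -18, 0, -49],
    [46, -20, 0, -56],
    [52, -23, 0, -63],
    [58, -26, 0, -70],
    [64, -28, 0, -77],
    [70, -31, 0, -84],
    [76, -34, 0, -91],
    [82, -37, 0, -98],
    [88, -40, 0, -105],
    [94, -43, 0, -112],
    [99, -45, 0, -119],
    [103, -47, 0, -126],
    [103, -47, 0, -129.7],
    [103, -47, 0, -129.7]
  ]
}}

```text
time: 66.8
tool_pos: [473.0, 296.9, 268.0]
tcp_rot: [-2.635, 1.558, -2.557]
contact_force: [-0.6, -0.0, -0.8]
grip_width: 39.9
```

Run:
```python
from m import *
o,T=pose(); print(o['tool_pos'],yaw())
v=shot('wrist'); np.savez('pics/w26.npz',im=v[0],K=v[1],P=v[2])
A=ends(None,dict(l=np.array([432.5,405]),m=np.array([433,406]),s=np.array([437,411])),dict(l=165.3,m=224.5,s=282.3),dict(l=4,m=9,s=13))
A={n:(i,o+(o-i)/75*6) for n,(i,o) in A.items()}
for f in ('w25','w26'):
    b=bars(*ld(f),A); print(f,{n:[x.round(1).tolist() if hasattr(x,'round') and getattr(x,'ndim',0) else x for x in prof(ld(f),n,b[n][0],b[n][1]) or []] for n in b})
report([ld('w25'),ld('w26')],A)
```

```text
[472.96562269 296.85602105 267.96014965] 4.4704644144677195
w25 {'l': [[334.2, 226.9], [388.1, 197.8], np.float64(7.5)], 'm': [[278.5, 211.5], [278.5, 165.8], np.float64(0.5)], 's': [[244.0, 245.3], [194.7, 217.1], np.float64(5.0)]}
w26 {'l': [[171.0, 48.5], [102.8, 23.2], np.float64(11.5)], 'm': [[202.2, 118.1], [156.4, 161.0], np.float64(8.5)], 's': [[260.4, 121.6], None, None]}
l inner [359.1 423.3  74.6] [1.1, 1.5] stud [294.9 440.4  73.9] [0.9, 1.2] studpx [np.float64(7.5), np.float64(11.5)] len 66.5 tilt -0.01 heading 165.1 nominal z 77
m inner [389.9 363.2  79.2] [0.4, 0.5] stud [351.8 323.1 107.1] [2.6, 2.8] studpx [np.float64(0.5), np.float64(8.5)] len 62.0 tilt 0.467 heading 226.4 nominal z 79
s no profile [(array([243.98129889, 245.27501714]), array([194.70849292, 217.11913961]), np.float64(5.0)), (array([260.35647583, 121.56435394]), None, None)]
```

M's handle root is now at z=79.2, the nominal height. Checking the tilt from M's stud and S.

Run:
```python
from m import *
a=ld('w25'); b=ld('w26')
print('M stud from w26 ray by z:'); inn=np.array([389.9,363.2,79.2])
for z in (72,76,80,84,88,92): X=cast(b[1],b[2],[156.4,161.0],z)[0]; print(z,X.round(1),'len',np.linalg.norm(X-inn).round(1),'hd',(np.degrees(np.arctan2(*(X-inn)[1::-1]))%360).round(1),'w25 px',proj(a[1],a[2],X)[0].round(1))
def P_(v,i,o,name):
    g=cv2.cvtColor(v[0],cv2.COLOR_RGB2GRAY).astype(np.float32); L=np.linalg.norm(o-i); t=np.arange(0,L+1); p=i+t[:,None]*(o-i)/L
    pr=cv2.remap(g,p[:,0].astype(np.float32)[None],p[:,1].astype(np.float32)[None],cv2.INTER_LINEAR)[0]; print(name,'from',i,'to',o); print(' '.join(str(int(x)) for x in pr))
P_(a,np.array([278.5,222.]),np.array([278.5,135.]),'w25 M')
P_(b,np.array([257.5,105.]),np.array([257.5,105.])+115*np.array([.149,.989]),'w26 S')
H=b[0]; g=cv2.cvtColor(H,cv2.COLOR_RGB2GRAY)
for vv in (140,180,186,192,198): print(vv,g[vv,248:290])
```

```text
M stud from w26 ray by z:
72 [340.4 314.7  72. ] len 69.6 hd 224.4 w25 px [278.2 146.6]
76 [341.9 315.4  76. ] len 67.8 hd 224.8 w25 px [277.7 148.5]
80 [343.3 316.1  80. ] len 66.2 hd 225.3 w25 px [277.2 150.4]
84 [344.7 316.9  84. ] len 64.9 hd 225.7 w25 px [276.6 152.4]
88 [346.2 317.6  88. ] len 63.8 hd 226.2 w25 px [276.1 154.4]
92 [347.6 318.3  92. ] len 63.0 hd 226.8 w25 px [275.6 156.4]
w25 M from [278.5 222. ] to [278.5 135. ]
82 81 88 105 115 113 109 114 115 120 100 54 47 55 52 51 53 47 54 54 52 50 55 57 53 53 57 53 54 56 61 67 67 72 72 67 69 67 65 67 69 72 69 70 72 74 79 78 75 78 75 77 77 75 77 79 80 78 74 79 79 80 79 71 72 68 95 158 179 172 179 191 182 173 185 151 62 75 76 74 69 58 62 155 181 174 173 173
w26 S from [257.5 105. ] to [274.635 218.735]
144 145 147 131 131 135 109 125 136 135 132 132 131 129 127 128 104 55 52 53 55 54 55 55 57 56 55 57 56 57 56 59 57 54 57 58 59 61 55 58 67 78 76 63 56 58 58 56 57 59 62 68 73 74 75 75 73 72 72 74 74 76 77 75 75 78 75 77 78 77 79 79 78 79 75 79 79 110 173 196 191 190 190 190 198 174 112 71 78 71 75 147 176 170 178 187 185 184 
[... 255 characters left out ...]
 [185 186 185 189 186 186 188 173 155 163 166 170 145  84  65  67  73  77
  78  76  75  75  75  81  75  79  69  45 158 196 188 186 184 182 182 184
 183 183 180 181 180 178]
186 [184 186 190 189 186 186 182 182 172 162 162 159 166 143  71  56 112 177
 197 194 193 191 191 196 199 162  65  59  56 160 195 184 182 181 180 182
 182 180 181 173 178 177]
192 [185 186 186 186 186 185 179 181 181 171 160 160 162 164 133  54  70  81
  74  77  73  78  78  79  84  83  79  67  55 119 162 161 170 183 182 183
 182 178 176 177 177 174]
198 [167 169 170 168 165 167 162 161 162 164 162 158 159 155 159 158 162 163
 169 171 173 174 172 179 179 179 177 176 166 168 164 160 161 161 162 163
 159 159 157 155 154 160]
```

Run:
```python
from m import *
a=ld('w25'); b=ld('w26')
i,ei=isect([a,b],[(244.0,245.3),(260.2,121.3)]); s,es=isect([a,b],[(194.7,217.1),(268.6,185.8)]); d=s-i
print('S inner',i.round(1),ei,'stud',s.round(1),es,'len',np.linalg.norm(d).round(1),'tilt',(d[2]/np.linalg.norm(d)).round(3),'hd',(np.degrees(np.arctan2(d[1],d[0]))%360).round(1))
e=(d/np.linalg.norm(d))[:2]; print('S axis',i[:2]-50*e)
s,es=isect([a,b],[(278.5,151),(156.4,161)]); print('M stud',s.round(1),es); i=np.array([389.9,363.2,79.2]); d=s-i; e=d/np.linalg.norm(d); print('tilt',e[2].round(3),'M axis',i[:2]-63*e[:2])
g=cv2.cvtColor(a[0],cv2.COLOR_RGB2GRAY).astype(np.float32)
p0=np.array([256,252.]);u=np.array([-49.3,-28.2])/56.8; p=p0+np.arange(0,95)[:,None]*u
print([int(x) for x in cv2.remap(g,p[:,0].astype(np.float32)[None],p[:,1].astype(np.float32)[None],cv2.INTER_LINEAR)[0]])
```

```text
S inner [447.8 364.4  74.5] [0.3, 0.4] stud [460.4 300.6  78.8] [1.6, 1.6] len 65.2 tilt 0.067 hd 281.2
S axis [438.02519892 413.37525983]
M stud [343.1 316.9  80.4] [0.7, 0.8]
tilt 0.018 M axis [434.67470531 407.50483941]
[138, 129, 126, 103, 88, 91, 111, 137, 170, 177, 178, 179, 177, 136, 61, 57, 64, 65, 64, 64, 62, 63, 65, 69, 64, 65, 64, 64, 65, 64, 61, 66, 68, 69, 66, 65, 70, 68, 67, 69, 68, 67, 68, 70, 71, 71, 69, 67, 69, 70, 71, 72, 73, 72, 76, 75, 71, 70, 72, 75, 75, 78, 73, 76, 74, 73, 74, 78, 69, 97, 144, 170, 179, 177, 174, 160, 129, 82, 75, 76, 77, 69, 74, 166, 197, 195, 192, 192, 193, 194, 192, 190, 191, 191, 192]
```

Run:
```python
from m import *
a=ld('w25'); b=ld('w26')
pts={'inner':((244.4,245.3),(260.2,121.3)),'stud':((192.5,215.7),(268.6,185.8)),'tip':((184.3,211.0),(269.9,194.8))}
for k,(p,q) in pts.items(): X,e=isect([a,b],[p,q]); print(k,X.round(1),e)
# left/right bar edges at several stations in w26 -> width in mm if cast at z (16 expected)
g=cv2.cvtColor(b[0],cv2.COLOR_RGB2GRAY).astype(np.float32)
def wid(v,i,o,fr,z,thr):
    g=cv2.cvtColor(v[0],cv2.COLOR_RGB2GRAY).astype(np.float32); i,o=np.array(i),np.array(o); u=(o-i)/np.linalg.norm(o-i); n=np.array([-u[1],u[0]]); t=np.arange(-16,16,.25); q=i+(o-i)*fr+t[:,None]*n
    pr=cv2.remap(g,q[:,0].astype(np.float32)[None],q[:,1].astype(np.float32)[None],cv2.INTER_LINEAR)[0]; d=np.flatnonzero(pr>thr); l=d[d<64].max();r=d[d>=64].min(); w=cast(v[1],v[2],q[[l,r]],z); return np.linalg.norm(w[0]-w[1]).round(1)
for nm,v,k in (('w25',a,0),('w26',b,1)):
    print(nm,'S widths',[wid(v,pts['inner'][k],pts['stud'][k],f,81,90) for f in (.2,.4,.6,.8)])
print('M widths',[wid(a,(278.5,211.5),(278.5,151),f,79,90) for f in (.2,.4,.6,.8)],[wid(b,(202.2,118.1),(156.4,161),f,79,90) for f in (.2,.4,.6,.8)])
print('L widths',[wid(a,(334.2,226.9),(388.1,197.8),f,77,90) for f in (.2,.4,.6,.8)],[wid(b,(171,48.5),(102.8,23.2),f,77,90) for f in (.2,.4,.6,.8)])
```

```text
inner [447.6 364.6  74.2] [0.5, 0.6]
stud [461.  299.   76.7] [0.4, 0.4]
tip [463.2 289.1  76.5] [0.2, 0.2]
w25 S widths [np.float64(24.5), np.float64(18.3), np.float64(17.9), np.float64(18.1)]
w26 S widths [np.float64(16.4), np.float64(17.1), np.float64(15.5), np.float64(15.7)]Traceback (most recent call last):
  File "<stdin>", line 12, in <module>
  File "<stdin>", line 9, in wid
    return umr_minimum(a, axis, None, out, keepdims, initial, where)
ValueError: zero-size array to reduction operation minimum which has no identity
```

S's handle is level (inner z 74, tip 76.5), and L reads 3 mm low the same way, so both are flat and seated. M is level too (tilt 0.018). I'll clear the arm and do a final numeric check of tags, pans and bystanders.

{"fn": "carry_out", "kwargs": {
  "rows": [
    [0, -30, 5, 0],
    [0, -70, 5, 0],
    [0, -110, 5, 0],
    [0, -150, 5, 0],
    [0, -190, 5, 0],
    [0, -230, 5, 0],
    [0, -270, 5, 0],
    [0, -310, 5, 0],
    [-10, -350, 5, 0],
    [-20, -390, 5, 0],
    [-20, -420, 5, 0],
    [-20, -420, 5, 0],
    [-20, -420, 5, 0]
  ]
}}

```text
time: 67.93
tool_pos: [452.3, -123.9, 272.4]
tcp_rot: [-2.769, 1.558, -2.688]
contact_force: [0.7, 0.6, -0.2]
grip_width: 39.8
```

Run:
```python
from m import *
print(pose()[0]['tool_pos'])
im,K,P=shot('top'); np.savez('pics/t27.npz',im=im,K=K,P=P); H=hsv(im); im0=np.load('pics/top0.npy'); H0=hsv(im0)
ye=(H[...,0]>22)&(H[...,0]<34)&(H[...,1]>200)&(H[...,2]>80)
pk=np.array([[573.2,190.3],[577.5,136.4],[581.7,82.6],[586,28.7]])
for c in blobs(ye,20):
    p,t,s=rect(K,P,c,17); print('tag',p.round(1),round(t,1),np.round(s,1),'off pocket',np.linalg.norm(pk-p,axis=1).min().round(1))
rg={'bell':((0,12,150,60),(165,210,110,150)),'ledger':((100,125,100,20),(375,470,125,200)),'bottle':((50,90,60,10),(345,380,105,140)),'pot':((95,115,60,10),(270,305,95,135))}
for n,((h0,h1,s0,v0),(u0,u1,w0,w1)) in rg.items():
    r=[]
    for X in (H0,H):
        m=(X[...,0]>=h0)&(X[...,0]<=h1)&(X[...,1]>s0)&(X[...,2]>v0); k=m[w0:w1,u0:u1]; yx=np.argwhere(k); r.append((yx.mean(0).round(1).tolist(),len(yx)))
    print(n,r)
for n,(u0,u1,w0,w1) in dict(pig=(118,175,145,190),stapler=(315,345,215,268)).items():
    d=cv2.absdiff(im0,im)[w0:w1,u0:u1].max(2); print(n,'changed px',int((d>40).sum()),'of',d.size)
s2,K2,P2=shot('scene'); s0=np.load('pics/scene0.npy'); d=cv2.absdiff(s0,s2)[340:420,330:400].max(2); print('scene pig area changed',int((d>40).sum()),d.size)
im,K,P=shot('wrist'); np.savez('pics/w27.npz',im=im,K=K,P=P)
```

```text
[ 452.27950779 -123.94594703  272.38275002]
tag [573.  189.4] 5.3 [59. 29.] off pocket 0.9
tag [578.2 136.8] 4.4 [58.  29.7] off pocket 0.8
tag [582.2  81.2] 180.0 [57.7 30.4] off pocket 1.5
tag [589.4  27.7] 4.6 [58.9 29.5] off pocket 3.5
bell [([24.1, 26.6], 433), ([24.0, 26.6], 428)]
ledger [([36.3, 46.8], 2605), ([36.6, 46.3], 2654)]
bottle [([17.6, 18.8], 162), ([17.6, 18.8], 162)]
pot [([22.0, 18.1], 314), ([22.0, 18.2], 309)]
pig changed px 0 of 2565
stapler changed px 961 of 1590
scene pig area changed 725 5600
```

Run:
```python
from m import *
for f in ('w27','w18'):
    im,K,P=ld(f); H=hsv(im); print(f,'cam',P[:3,3].round())
    for v in (0,150,170):
        ye=((H[...,0]>16)&(H[...,0]<36)&(H[...,1]>108)&(H[...,2]>v)).astype(np.uint8)
        for c in blobs(cv2.morphologyEx(ye,cv2.MORPH_OPEN,np.ones((3,3))),200):
            p,t,s=rect(K,P,c,19)
            if 540<p[0]<620 and 0<p[1]<215:
                w=cast(K,P,cv2.boxPoints(cv2.minAreaRect(c)),19)[:,:2]; w=w[np.argsort(w[:,0])]
                print(v,p.round(1),round((t+90)%180-90,1),np.round(s,1),'xmin end width',np.linalg.norm(w[0]-w[1]).round(1),'xmax end',np.linalg.norm(w[2]-w[3]).round(1))
st=ld('w27'); print('stapler px',proj(st[1],st[2],[[355,-155,50]]))
```

```text
w27 cam [448. -42. 430.]
0 [586.3  28. ] 4.8 [62.1 31.7] xmin end width 31.9 xmax end 32.0
0 [579.7  73.5] 4.7 [61.6 17.1] xmin end width 17.2 xmax end 17.3
150 [588.4  28.2] 4.7 [57.5 27.6] xmin end width 27.7 xmax end 27.9
150 [581.4  75.6] 4.6 [57.4 13.3] xmin end width 13.3 xmax end 13.4
170 [588.4  28.2] 4.7 [56.4 25.6] xmin end width 25.7 xmax end 25.8
170 [581.7  75.6] 4.7 [56.6 13.3] xmin end width 13.3 xmax end 13.4
w18 cam [664.  89. 354.]
0 [573.8 188.1] 4.6 [59.4 32.4] xmin end width 33.6 xmax end 31.9
0 [582.8  82.6] 4.6 [60.4 28.5] xmin end width 28.6 xmax end 27.1
0 [590.2  30.3] 4.3 [60.1 31.4] xmin end width 31.8 xmax end 30.2
150 [576.   83.2] -0.1 [37.6 26.3] xmin end width 27.0 xmax end 26.1
150 [572.7 189.8] 4.4 [55.3 25.9] xmin end width 27.1 xmax end 25.8
150 [589.3  29. ] 4.4 [58.1 27.8] xmin end width 28.9 xmax end 27.5
170 [589.4  28.8] 4.6 [55.9 27.4] xmin end width 28.5 xmax end 27.1
stapler px [[195.21658251 202.58629618]]
```

All tags are flat and within 3.5 mm of their pocket centres, and the pans are level and nested. Handing in.

```bash
python3 -c "
from plant import *
print(get_obs()['time']); print(close_job())"
```

```text
68.0833
the job is handed in; nothing more can be done
None
```

I nested the three pans on the cork mat, laid all four yellow tags in tray pockets, and handed the job in at about 68 s. No verdict is reported.

**Pans**
- **Position:** L is centred within about 1 mm of the mat. M is about 3 mm off L's axis and S about 7 mm off M's.
- **Handles:** they point at about 165°, 225° and 281°, with all tips more than 12 cm apart.
- **Failed check, mended:** the first inspection showed M jammed about 0.10 rad off level. Pressing its handle with the fingertips (about 40 N) did not free it. Regripping the handle, shifting M inwards and lowering it again did.
- **Last check:** M's tilt is about 0.02 rad and S's about 0.03 rad. Handle heights agree with fully seated to within about 5 mm, which is roughly how well I could measure them.

**Tags:** they lie within 0.8, 0.9, 1.5 and 3.5 mm of their pocket centres, keys in the slots. The 3.5 mm one appears to have been nudged within its pocket; two views showed it flat.

**Bystanders:**
- The bell, ledger, bottle and pen pot are where they started in the top view, and the pig's patch there did not change. The scene camera did show differences around the pig, which I did not follow up.
- The stapler patch also changed. The arm was over it, so I could not confirm its position, but no move came near it.

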